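# Lock the sample plates in the storage rack

### The job

Secure the sample plates in the metal storage rack: push the plate that sticks out of the top shelf fully home, then take the locking rod by its yellow handle and lower it down through the rack's blue guide lugs, one after another, until the handle sits on the top lug. Lower the rod by hand rather than letting it drop, and leave the glass stirring rod and the other things on the bench where they stand.

Things in the scene. Friction and masses are not known exactly. Their poses are not given: they have to be found in the camera images.
- rack: Open-fronted metal plate rack, 131 x 95 mm in plan, 148 mm high (175 mm at the wire handle at its rear), fixed on the bench. Origin: on the bench under its middle; x axis level, straight out of the open front; y along the front; z up. Shelf upper faces at z = 10, 56, 102 mm, open top frame at 148 mm. Side walls leave a plate 1.5 mm play each side; stop strips at the rear.
- hole_top (a point): Centre of the vertical hole, 12 mm wide, in the top blue guide lug, on the lug's upper face 148 mm above the bench, at rack x = 75 mm, y = 0. Axes as the rack's. Each of the 4 levels has such a lug at the middle of its front edge, 26 mm wide, 4 mm thick, reaching to rack x = 88 mm (24 mm beyond a plate that is home). The four holes are exactly in line.
- hole_third (a point): Centre of the hole in the lug of the top shelf (third from below), on its upper face, 102 mm above the bench.
- hole_second (a point): Centre of the hole in the lug of the middle shelf (second from below), on its upper face, 56 mm above the bench.
- hole_low (a point): Centre of the hole in the lowest lug, on its upper face, 10 mm above the bench.
- plate_top: White deep-well sample plate with a green mat, 128 x 85.5 x 41 mm, about 0.22 kg, on the top shelf, long side along the rack's x axis, sticking out of the front by 30 to 55 mm, where it bars the rod's way. Origin: centre of its underside. Home at x = 0 in the rack's frame (rear against the stop strips). It slides under a light push of 1 to 3 N.
- plate_front (a point): Middle of the top plate's front end, half-way up (20.5 mm above the shelf), 64 mm from its centre along its x axis. The end face is upright, 82 mm wide (above its lowest 10 mm set back 2 mm from this point). Above it is only the 26 mm wide top lug, in the middle and about 1 mm over the plate, so fingers can stand before the end face on both sides of the lug.
- plate_mid: The same kind of plate with a grey mat on the middle shelf, already home (x = 0 in the rack's frame, origin at the centre of its underside). It is to stay there.
- plate_low: The same kind of plate with a grey mat on the lowest shelf, already home (x = 0 in the rack's frame, origin at the centre of its underside). It is to stay there.
- lockrod: Locking rod: straight steel rod 8 mm in diameter, 146 mm long, with a yellow round plastic handle 18 mm in diameter and 44 mm high on top; 190 mm and about 75 g in all. It starts upright, loosely, in one of the two outer bores of the grey stand. Origin: its lower tip; z axis up along the rod to the handle. Its lowest 10 mm taper to 3 mm.
- rod_tip (a point): Lower tip of the locking rod.
- rod_handle (a point): Centre of the yellow handle, 168 mm above the tip along the rod: the place to grip it. The handle is 18 mm in diameter (16.4 mm at its waist) and reaches 22 mm above and below this point.
- rod_shoulder (a point): Centre of the handle's lower face, 146 mm above the tip. When the rod is home this face rests on the top lug, at 148 mm above the bench.
- stand: Grey plastic block, 130 x 56 x 70 mm high, fixed on the bench, with three bores 9.5 mm wide, 60 mm deep, in a row along its x axis (x = -40, 0, 40 mm). The locking rod stands in one outer bore, the glass stirring rod in the other, on the bores' floor 10 mm above the bench; a rod must rise 60 mm straight up to come free. Origin: centre of its underside.
- stirrer: Clear glass stirring rod, 8 mm in diameter, 155 mm long, upright in the stand's other outer bore, no handle. It is to stay there. Origin: its lower end.
- spare_plate: Bystander: white deep-well plate with a blue mat lying on the bench, 128 x 85.5 x 41 mm. Origin: centre of its underside.
- amber_bottle: Bystander: amber reagent bottle, 68 mm in diameter, 150 mm high. Origin: centre of its underside.
- beaker: Bystander: glass beaker, 80 mm in diameter, 95 mm high. Origin: centre of its underside.
- jar: Bystander: white jar with a red lid, 70 mm in diameter, 80 mm high. Origin: centre of its underside.
- wash_bottle: Bystander: white bottle with a red cap, 66 mm in diameter, 160 mm high. Origin: centre of its underside.
- tube_rack: Bystander: blue test-tube rack, 70 x 200 mm, with capped tubes, 134 mm high. Origin: centre of its underside.

How it is judged (in metres and radians):
On the way, in this order (a step that is already met when the one before it is completed fails the run):
1. the top plate is home on its shelf (x of plate_top in the frame of rack below 0.006 m), for 0.2 s.
2. the rod's tip has gone through the top lug's hole (horizontal distance between rod_tip and hole_top below 0.008 m and height (world z) of rod_tip below 0.138 m), for 0.05 s.
3. the rod's tip has gone on through the next two lugs (horizontal distance between rod_tip and hole_second below 0.008 m and height (world z) of rod_tip below 0.046 m), for 0.05 s.
At the end, for the whole second after the job is handed in: The released, resting rod stands through all four lugs: tip under 6 mm above the bench and within 5 mm of the lowest hole's centre, handle's lower face within 4 mm of the top lug and 5 mm of its hole's centre; all three plates are home within 6 mm and at rest (horizontal distance between rod_tip and hole_low below 0.005 m and height (world z) of rod_tip below 0.006 m and horizontal distance between rod_shoulder and hole_top below 0.005 m and height (world z) of rod_shoulder below 0.152 m and x of each of plate_top, plate_mid, plate_low in the frame of rack below 0.006 m and linear speed of each of lockrod, plate_top below 0.02 m/s); the robot touches nothing.
It fails at once if the rod is dropped down the holes (falls faster than 0.8 m/s, as after a free drop of over 30 mm) (horizontal distance between rod_tip and hole_top below 0.012 m and height (world z) of rod_tip below 0.148 m and linear speed of lockrod above 0.8 m/s).
It fails at once if the stirring rod is taken from its place in the stand or another thing on the bench is shifted by more than 40 mm (distance of any of stirrer, spare_plate, amber_bottle, beaker, jar, wash_bottle, tube_rack from where it was at the start of the episode above 0.04 m).
It also fails if it takes over 72 s, if anything falls off the work surface, if the arm or the gripper's body presses on something with over 40 N, if the wrist force passes 120 N, or if a joint passes its speed limit or range.

### The arm

A 6-joint arm with a two-finger parallel gripper is mounted at the origin on the work surface. World frame = base frame: x ahead of the robot, y to its left, z up, the work surface at z = 0. Lengths are in mm, angles in degrees, forces in N, time in s.
With the tool pointing down it reaches from about 350 to 850 mm from the base axis. Payload 8.1 kg.
Tool frame: the origin (TCP) lies at the very end of the fingers, on their centre line; the grasp point (between the pads) lies grip_depth behind it (grip_depth is the distance from the TCP to the grasp point, in mm); z points along the fingers, y is the direction in which the jaws open and shut (so a half turn about z gives the same grasp; the last joint's range is limited). The gripper opens to 85 mm and grips with 20 to 120 N. Pads are 22 mm wide; open, the fingers measure 114 mm over their backs; the gripper's body (76 mm by 85 mm) begins 54 mm behind the grasp point. The pads swing forward as they close: fully open they stand 13 mm farther back than shut.
Start: joints at [62.143, 7.471, 85.268, -0, 87.261, -4.893], TCP at [234.072, 552.463, 199.392] pointing down, gripper open.
Joint ranges: [-169.43, 169.43], [-51.17, 129.36], [1.28, 143.12], [-76.62, 256.62], [0, 156.53], [-152.29, 152.29]. Speed limits (degrees/s): [136.94, 136.94, 159.86, 180, 180, 180].

### API

Orientations are given as [roll, pitch, yaw] about the fixed x, y, z axes, in that order (R = Rz(yaw) Ry(pitch) Rx(roll)).
In Python, from bench import * gives the robot as it stands.
- The arm moves only by the tool step_arm, never from a script. Its argument "plan" is a list of rows, each an object of numbers: "grip": the finger opening in cm, from 0 to 8.54; "tx", "ty", "tz": the shift along the tool's x, y, z in cm; "ax", "ay", "az": the turn, a rotation vector about the tool's x, y, z in degrees. In form: [{"grip": .., "tx": .., "ty": .., "tz": .., "ax": .., "ay": .., "az": ..}, ...]. A call has 1 to 8 rows; each row shifts and turns the commanded pose from where the row before left it, along the tool's axes as they then stand; what a row does not reach is not made up. A row lasts 1/12 s, in which the tool goes at most 41.7 mm and 7.16 degrees, less where a joint would pass 70% of its speed; a pose out of reach is approached as far as the arm can. A call with a gripper value outside its range is refused whole. The fingers move at their own pace and stop on an object; "newtons" is the grip in N (left out, the last holds). Time passes only in rows, so rows that do not move let the fingers close. It gives the time, the measured TCP pose, the force and the opening at its end, in the units of the state.
- sense(): the state, without advancing time (a new reading comes with each control period).
- snapshot(name): name is "scene" or "top"; returns the picture (384x512x3 uint8, red, green, blue); there is no depth.
- camera_model(name): a dict with "intrinsics" (3x3 intrinsics, pixels), "pose" (4x4, takes a point from camera to world coordinates). Camera axes: x right, y down, z forward; pixel columns grow to the right and rows downward; lengths in mm; the calibration is good to about 2 mm. A picture is of the moment at which its call begins. camera_model takes no time and is no camera call.
- hand_in(): hands the job in, once; it reports no verdict.
The state is a dict: "time": time; "joint_pos": joint angles; "qd": joint speeds; "joint_efforts": joint torques, N m; "tool_pos": TCP position; "tcp_rot": TCP orientation; "ft_force": force on the tool from outside, world axes, zero at the start; "wrist_torque": the same for the moment, N m; "finger_gap": finger opening in mm.
Only numpy, scipy, OpenCV 4.12 (cv2) and the standard library are available. Lean on these libraries where they do the work, as an engineer would, in place of code of your own. Each camera call takes 0.05 s, during which the arm holds its last target.

## Working session

There is one attempt and no reset: what is moved stays moved. The work goes in short steps, Python scripts to look and compute and a tool call to move; the robot and the scene stay as the last step left them, time stands still between calls to the robot, and variables do not carry over. Pictures are saved under pics/ and viewed, and the job is handed in when it is done.

Besides the shell and the picture viewer there is one more tool, called after ">>>" by a JSON object that holds its "fn" and its "kwargs". step_arm: Moves the arm, as the interface text tells. Its arguments: {"type":"object","properties":{"plan":{"type":"array","items":{"type":"object","properties":{"grip":{"type":"number"},"tx":{"type":"number"},"ty":{"type":"number"},"tz":{"type":"number"},"ax":{"type":"number"},"ay":{"type":"number"},"az":{"type":"number"}}}},"newtons":{"type":"number"}},"required":["plan"]}

```bash
ls; mkdir -p pics
python3 - <<'E'
from bench import *
import cv2,numpy as np
print(sense())
for n in("scene","top"):
    im=snapshot(n); cv2.imwrite(f"pics/{n}0.png",im[:,:,::-1]); m=camera_model(n); print(n,np.round(m["intrinsics"],2).tolist(),np.round(m["pose"],4).tolist())
E
```

```text
pics
{'time': 0.0, 'joint_pos': array([ 6.21421580e+01,  7.51580272e+00,  8.53305227e+01,  1.96345802e-03,
        8.72593387e+01, -4.89449047e+00]), 'qd': array([-0.08584943,  0.07664389, -0.06666335,  0.02862147,  0.02242799,
       -0.07162668]), 'joint_efforts': array([-1.05841405e-04, -5.69388199e+01, -5.00559890e+01, -2.20665838e-04,
        1.45754145e-02, -4.71458043e-05]), 'tool_pos': array([233.78315666, 551.92573124, 198.32530568]), 'tcp_rot': array([-1.79894889e+02, -1.09692592e-02,  1.57036543e+02]), 'ft_force': array([-1.1153442 ,  0.93719258,  0.58842686]), 'wrist_torque': array([ 0.02237315, -0.03622204,  0.03218581]), 'finger_gap': 85.5801686008039}
scene [[351.61, 0.0, 257.99], [0.0, 351.61, 200.12], [0.0, 0.0, 1.0]] [[-0.3709, 0.7745, -0.5124, 1030.7653], [0.9286, 0.3034, -0.2135, 192.6879], [-0.0099, -0.555, -0.8318, 965.3083], [0.0, 0.0, 0.0, 1.0]]
top [[434.14, 0.0, 251.29], [0.0, 434.14, 190.29], [0.0, 0.0, 1.0]] [[0.023, -0.9816, 0.1897, 236.6304], [-0.9997, -0.0221, 0.0073, -14.7851], [-0.003, -0.1898, -0.9818, 1608.2109], [0.0, 0.0, 0.0, 1.0]]
```

View pics/scene0.png

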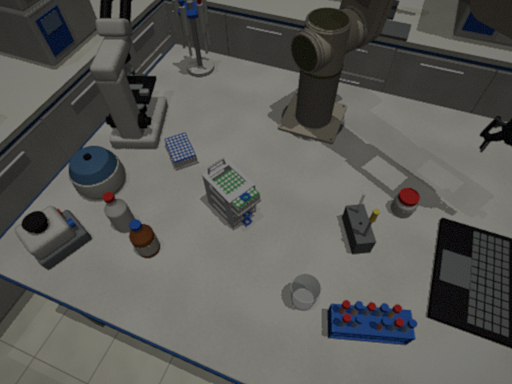

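View pics/top0.png

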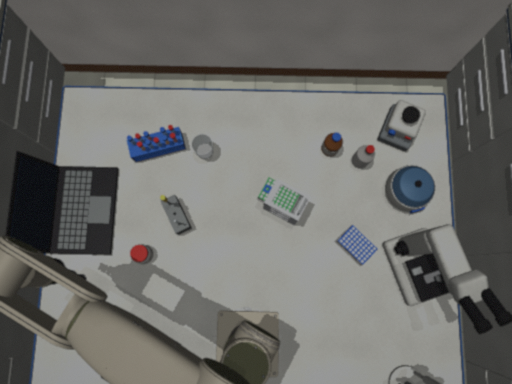

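The scene view shows the rack at about (232,192) with its blue lugs near (248,200–218), and the stand at (358,230) with the yellow handle at (375,214). The top view has the rack at (285,200) and the stand at (176,213). I'll enlarge both regions.

Run:
```python
import cv2,numpy as np
s=cv2.imread("pics/scene0.png");t=cv2.imread("pics/top0.png")
def c(im,x,y,w,h,k): return cv2.resize(im[y:y+h,x:x+w],None,fx=k,fy=k,interpolation=cv2.INTER_CUBIC)
a=np.hstack([c(s,195,155,75,75,5),c(s,335,185,75,75,5)])
b=np.hstack([c(t,250,165,75,75,5),c(t,140,175,75,75,5)])
cv2.imwrite("pics/cs.png",np.clip(a*1.3,0,255).astype(np.uint8));cv2.imwrite("pics/ct.png",np.clip(b*1.3,0,255).astype(np.uint8))
```

```text
(no output)
```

View pics/cs.png

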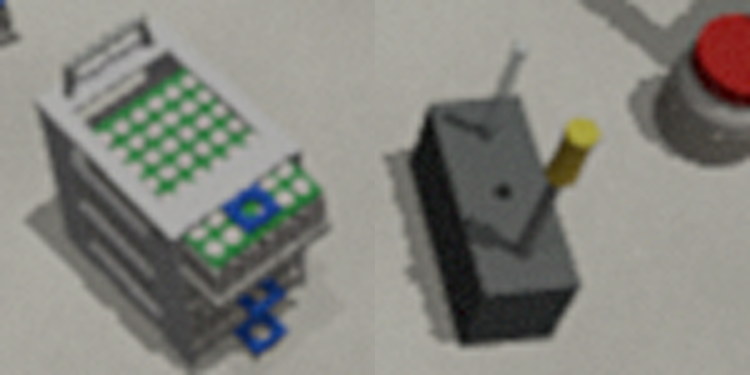

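View pics/ct.png

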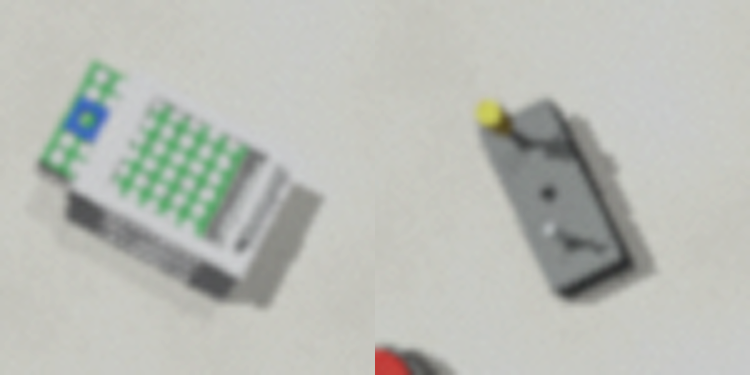

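The enlargements show the scene camera's top lug around (245,196) with its hole in the middle, and the two lower lugs below at (248,214–221). The stand has the handle at one end bore, a bare centre bore, and the glass rod at the other end. In the top view the top lug is at (267,189), the handle at (163,198) and the centre bore at (175,213.5).

```bash
cat > h.py <<'E'
import cv2,numpy as np
from bench import *
def ray(n,uv):
    m=camera_model(n);K=np.array(m["intrinsics"]);P=np.array(m["pose"])
    d=P[:3,:3]@np.linalg.inv(K)@np.array([uv[0],uv[1],1.]);return P[:3,3],d
def onz(n,uv,z):
    o,d=ray(n,uv);return o+d*(z-o[2])/d[2]
def tri(a,b):
    o1,d1=ray("scene",a);o2,d2=ray("top",b);d1=d1/np.linalg.norm(d1);d2=d2/np.linalg.norm(d2)
    t=np.linalg.lstsq(np.c_[d1,-d2],o2-o1,rcond=None)[0];p=o1+d1*t[0];q=o2+d2*t[1];return (p+q)/2,np.linalg.norm(p-q)
def proj(n,X):
    m=camera_model(n);K=np.array(m["intrinsics"]);P=np.linalg.inv(np.array(m["pose"]));c=P[:3,:3]@np.array(X)+P[:3,3];c=K@c;return c[:2]/c[2]
def blobs(im,lo,hi,box,amin=4):
    x,y,w,h=box;hsv=cv2.cvtColor(im,cv2.COLOR_BGR2HSV)[y:y+h,x:x+w]
    mk=cv2.inRange(hsv,np.array(lo),np.array(hi));n,l,s,c=cv2.connectedComponentsWithStats(mk)
    out=[]
    for i in range(1,n):
        if s[i,4]>=amin:
            cn,_=cv2.findContours((l==i).astype(np.uint8),cv2.RETR_EXTERNAL,cv2.CHAIN_APPROX_NONE)
            ys,xs=np.nonzero(cv2.drawContours(np.zeros_like(mk),cn,-1,255,-1))
            out.append(dict(area=len(xs),c=(xs.mean()+x,ys.mean()+y),bb=(s[i,:4]+[x,y,0,0]).tolist(),cont=cn[0][:,0]+[x,y]))
    return sorted(out,key=lambda b:-b["area"])
E
python3 - <<'E'
from h import *
s=cv2.imread("pics/scene0.png");t=cv2.imread("pics/top0.png")
for n,im,bx in(("scene",s,(215,170,55,60)),("top",t,(255,165,60,60))):
    for b in blobs(im,(105,120,60),(130,255,255),bx): print(n,"blue",b["area"],np.round(b["c"],2),b["bb"],np.round(onz(n,b["c"],148),1))
B={}
for n,im,bx in(("scene",s,(355,190,40,60)),("top",t,(150,180,40,50))):
    for b in blobs(im,(20,100,60),(35,255,255),bx): print(n,"yellow",b["area"],np.round(b["c"],2),b["bb"],np.round(onz(n,b["c"],178),1))
# green mat
for n,im,bx in(("scene",s,(205,160,60,60)),("top",t,(250,165,70,60))):
    hs=cv2.cvtColor(im,cv2.COLOR_BGR2HSV);g=cv2.inRange(hs,(45,70,50),(85,255,255));x,y,w,h=bx
    ys,xs=np.nonzero(g[y:y+h,x:x+w]);p=np.array([onz(n,(a+x,b+y),143)[:2] for a,b in zip(xs,ys)],np.float32)
    r=cv2.minAreaRect(p);print(n,"green",r)
E
```

```text
scene blue 76 [246.92 218.78] [242, 211, 10, 15] [594.5 -22.5 148. ]
scene blue 61 [244.77 196.16] [240, 192, 11, 9] [528.5 -56.8 148. ]
top blue 36 [266.89 188.39] [264, 185, 7, 8] [526.6 -57.3 148. ]
scene yellow 60 [374.73 214.35] [370, 209, 10, 13] [476.1 291.  178. ]
top yellow 22 [163.32 198.05] [161, 196, 6, 5] [479.9 289.5 178. ]
scene green ((507.6698913574219, -98.34928131103516), (124.624755859375, 79.78714752197266), 63.95353317260742)
top green ((504.19287109375, -97.8840560913086), (120.95699310302734, 76.43668365478516), 62.94929122924805)
```

Run:
```python
from h import *
import bench; print([x for x in dir(bench) if not x.startswith('_')], getattr(bench,'grip_depth',None))
s=cv2.imread("pics/scene0.png");t=cv2.imread("pics/top0.png")
print("hole tri",tri((244.77,196.16),(266.89,188.39)))
print("handle tri",tri((374.73,214.35),(163.32,198.05)), onz("top",(163.32,198.05),193), onz("scene",(376,211.4),200), onz("top",(162.9,197.6),200))
d=np.array([np.cos(np.radians(63.5)),np.sin(np.radians(63.5))]);e=np.array([-d[1],d[0]]);h=np.array([527.5,-57])
for n,im,bx in(("scene",s,(205,160,60,60)),("top",t,(250,165,70,60))):
    hs=cv2.cvtColor(im,cv2.COLOR_BGR2HSV);g=cv2.inRange(hs,(45,70,50),(85,255,255));x,y,w,hh=bx
    ys,xs=np.nonzero(g[y:y+hh,x:x+w]);p=np.array([onz(n,(a+x,b+y),143)[:2] for a,b in zip(xs,ys)])-h
    u=p@d+75;v=p@e;print(n,"green x",np.percentile(u,[0,2,50,98,100]).round(1),"y",np.percentile(v,[0,2,50,98,100]).round(1))
# stand: dark pixels region -> bore centre & stirrer
cb=(163+0,0)
print("centre bore top", onz("top",(140+(547-375)/5,175+193/5),70), "scene",onz("scene",(335+(503-375)/5,185+190/5),70))
print("stirrer top: top",onz("top",(140+(550-375)/5,175+229/5),165),"scene",onz("scene",(335+(518-375)/5,185+45/5),165))
for z in (70,): print("stand corners top",[onz("top",(140+(a-375)/5,175+b/5),z)[:2].round() for a,b in((480,130),(545,98),(630,258),(562,292))])
# frame corners in scene
print("frame corners scene",[onz("scene",(195+a/5,155+b/5),148)[:2].round(1) for a,b in((40,98),(150,22),(300,155),(180,237))])
```

```text
['PlanningError', 'camera_model', 'grip_depth', 'hand_in', 'sense', 'snapshot'] 18.700000000000003
hole tri (array([527.06620229, -57.40689045, 145.75846916]), np.float64(0.1510129085839291))
handle tri (array([479.16470155, 289.54081575, 182.05147428]), np.float64(1.825458428523854)) [477.36226387 286.28313388 193.        ] [481.64363326 289.45646678 200.        ] [477.64367435 286.27098347 200.        ]
scene green x [-33.  -32.   15.8  90.7  91.6] y [-40.3 -38.2   1.5  36.4  39.5]
top green x [-32.4 -30.9  13.6  88.   88.6] y [-36.2 -31.5   1.6  38.1  40.4]
centre bore top [442.83841005 269.37062963  70.        ] scene [444.52637752 272.04643464  70.        ]
stirrer top: top [405.91550841 248.44055408 165.        ] scene [412.68360502 250.96535979 165.        ]
stand corners top [array([487., 320.]), array([512., 275.]), array([398., 208.]), array([372., 255.])]
frame corners scene [array([ 502.5, -201.3]), array([ 426. , -165.3]), array([485.2, -43.2]), array([561.8, -84.3])]
```

Both views agree on the hole at about (527,-57), triangulated height 146 against the expected 148. Rack yaw is about 63.5°, and the plate front is about 30 mm out. I'll move to in front of the plate.

>>> {"fn": "step_arm", "kwargs": {"plan": [{"grip": 5,"tz": -3.2},{"tx": -2.84,"ty": -2.2},{"tx": -2.84,"ty": -2.2},{"tx": -2.84,"ty": -2.2},{"tx": -2.84,"ty": -2.2},{"tx": -2.84,"ty": -2.2},{"tx": -2.84,"ty": -2.2},{"tx": -2.84,"ty": -2.2}]}}

```text
invalid input
```

>>> {"fn": "step_arm", "kwargs": {"plan": [{"tx": -2.84,"ty": -2.2},{"tx": -2.84,"ty": -2.2},{"tx": -2.84,"ty": -2.2},{"tx": -2.84,"ty": -2.2},{"tx": -2.84,"ty": -2.2},{"tx": -2.84,"ty": -2.2},{"tx": -2.84,"ty": -2.2},{"tx": -2.84,"ty": -2.2}]}}

```text
invalid input
```

>>> {"fn": "step_arm", "kwargs": {"plan": [{"tx": -2.84,"ty": -2.2},{"tx": -2.84,"ty": -2.2},{"tx": -2.84,"ty": -2.2},{"az": 6.7},{"az": 6.7},{"az": 6.7},{"az": 6.7},{"az": 6.7}]}}

```text
invalid input
```

>>> {"fn": "step_arm", "kwargs": {"plan": [{"az": 6.7},{"az": 6.7},{"az": 6.7},{"az": 6.7},{"az": 6.7},{"az": 6.7},{"az": 6.7},{"az": 6.7}]}}

```text
invalid input
```

>>> {"fn": "step_arm", "kwargs": {"plan": [{"grip": 5,"tx": 0,"ty": 0,"tz": -3.2,"ax": 0,"ay": 0,"az": 0},{"grip": 5,"tx": -2.84,"ty": -2.2,"tz": 0,"ax": 0,"ay": 0,"az": 0},{"grip": 5,"tx": -2.84,"ty": -2.2,"tz": 0,"ax": 0,"ay": 0,"az": 0},{"grip": 5,"tx": -2.84,"ty": -2.2,"tz": 0,"ax": 0,"ay": 0,"az": 0}]}}

```text
time: 0.43
tool_pos: [286.9, 457.7, 231.4]
tcp_rot: [180.0, 0.0, 157.1]
ft_force: [0.8, -0.2, -1.0]
finger_gap: 49.9
```

Rows need every field. Continuing.

>>> {"fn": "step_arm", "kwargs": {"plan": [{"grip": 5,"tx": -2.84,"ty": -2.2,"tz": 0,"ax": 0,"ay": 0,"az": 0},{"grip": 5,"tx": -2.84,"ty": -2.2,"tz": 0,"ax": 0,"ay": 0,"az": 0},{"grip": 5,"tx": -2.84,"ty": -2.2,"tz": 0,"ax": 0,"ay": 0,"az": 0},{"grip": 5,"tx": -2.84,"ty": -2.2,"tz": 0,"ax": 0,"ay": 0,"az": 0},{"grip": 5,"tx": -2.84,"ty": -2.2,"tz": 0,"ax": 0,"ay": 0,"az": 0},{"grip": 5,"tx": -2.84,"ty": -2.2,"tz": 0,"ax": 0,"ay": 0,"az": 0},{"grip": 5,"tx": -2.84,"ty": -2.2,"tz": 0,"ax": 0,"ay": 0,"az": 0},{"grip": 5,"tx": -2.84,"ty": -2.2,"tz": 0,"ax": 0,"ay": 0,"az": 0}]}}

```text
time: 1.1
tool_pos: [427.6, 206.0, 231.1]
tcp_rot: [-180.0, -0.0, 157.0]
ft_force: [0.5, 0.2, -0.8]
finger_gap: 49.9
```

>>> {"fn": "step_arm", "kwargs": {"plan": [{"grip": 5,"tx": -2.84,"ty": -2.2,"tz": 0,"ax": 0,"ay": 0,"az": 0},{"grip": 5,"tx": -2.84,"ty": -2.2,"tz": 0,"ax": 0,"ay": 0,"az": 0},{"grip": 5,"tx": -2.84,"ty": -2.2,"tz": 0,"ax": 0,"ay": 0,"az": 0},{"grip": 5,"tx": -2.84,"ty": -2.2,"tz": 0,"ax": 0,"ay": 0,"az": 0},{"grip": 5,"tx": -2.84,"ty": -2.2,"tz": 0,"ax": 0,"ay": 0,"az": 0},{"grip": 5,"tx": -2.84,"ty": -2.2,"tz": 0,"ax": 0,"ay": 0,"az": 0},{"grip": 5,"tx": -2.84,"ty": -2.2,"tz": 0,"ax": 0,"ay": 0,"az": 0},{"grip": 5,"tx": 0,"ty": 0,"tz": 0,"ax": 0,"ay": 0,"az": 6.7}]}}

```text
time: 1.77
tool_pos: [551.7, -17.1, 230.3]
tcp_rot: [-179.9, 0.0, 150.4]
ft_force: [1.3, 0.0, -0.8]
finger_gap: 50.0
```

>>> {"fn": "step_arm", "kwargs": {"plan": [{"grip": 5,"tx": 0,"ty": 0,"tz": 0,"ax": 0,"ay": 0,"az": 6.7},{"grip": 5,"tx": 0,"ty": 0,"tz": 0,"ax": 0,"ay": 0,"az": 6.7},{"grip": 5,"tx": 0,"ty": 0,"tz": 0,"ax": 0,"ay": 0,"az": 6.7},{"grip": 5,"tx": 0,"ty": 0,"tz": 0,"ax": 0,"ay": 0,"az": 6.7},{"grip": 5,"tx": 0,"ty": 0,"tz": 0,"ax": 0,"ay": 0,"az": 6.7},{"grip": 5,"tx": 0,"ty": 0,"tz": 0,"ax": 0,"ay": 0,"az": 6.7},{"grip": 5,"tx": 0,"ty": 0,"tz": 0,"ax": 0,"ay": 0,"az": 6.7},{"grip": 5,"tx": 0,"ty": 0,"tz": 0,"ax": 0,"ay": 0,"az": 6.7}]}}

```text
time: 2.43
tool_pos: [549.9, -11.6, 230.8]
tcp_rot: [-179.9, -0.0, 96.4]
ft_force: [1.1, -0.6, -0.3]
finger_gap: 50.2
```

>>> {"fn": "step_arm", "kwargs": {"plan": [{"grip": 5,"tx": 0,"ty": 0,"tz": 0,"ax": 0,"ay": 0,"az": 6.7},{"grip": 5,"tx": 0,"ty": 0,"tz": 0,"ax": 0,"ay": 0,"az": 6.7},{"grip": 5,"tx": 0,"ty": 0,"tz": 0,"ax": 0,"ay": 0,"az": 6.7},{"grip": 5,"tx": 0,"ty": 0,"tz": 0,"ax": 0,"ay": 0,"az": 6.7},{"grip": 5,"tx": 0,"ty": 0,"tz": 0,"ax": 0,"ay": 0,"az": 6.4},{"grip": 5,"tx": 0,"ty": 0,"tz": 0,"ax": 0,"ay": 0,"az": 0}]}}

```text
time: 2.93
tool_pos: [549.9, -11.6, 230.9]
tcp_rot: [-179.9, 0.0, 63.2]
ft_force: [0.3, 0.0, -0.6]
finger_gap: 50.2
```

>>> {"fn": "step_arm", "kwargs": {"plan": [{"grip": 5,"tx": 0,"ty": 0,"tz": 3.5,"ax": 0,"ay": 0,"az": 0},{"grip": 5,"tx": 0,"ty": 0,"tz": 3.5,"ax": 0,"ay": 0,"az": 0},{"grip": 5,"tx": 0,"ty": 0,"tz": 3.0,"ax": 0,"ay": 0,"az": 0},{"grip": 5,"tx": 0,"ty": 0,"tz": 1.5,"ax": 0,"ay": 0,"az": 0},{"grip": 5,"tx": 0,"ty": 0,"tz": 0,"ax": 0,"ay": 0,"az": 0}]}}

```text
time: 3.35
tool_pos: [546.5, -11.2, 111.0]
tcp_rot: [-179.5, 0.2, 63.8]
ft_force: [-0.0, -0.5, -1.0]
finger_gap: 50.0
```

```bash
cat > look.py <<'E'
import sys
from h import *
tag=sys.argv[1];s=snapshot("scene")[:,:,::-1];t=snapshot("top")[:,:,::-1]
cv2.imwrite(f"pics/scene{tag}.png",s);cv2.imwrite(f"pics/top{tag}.png",t)
(x,y),(u,v)=[tuple(map(int,a.split(","))) for a in sys.argv[2:4]]
w=75
c=[cv2.resize(i[b-w//2:b+w//2,a-w//2:a+w//2],(400,400),interpolation=cv2.INTER_CUBIC) for i,a,b in((s,x,y),(t,u,v))]
cv2.imwrite(f"pics/c{tag}.png",np.clip(np.hstack(c)*1.3,0,255).astype(np.uint8))
E
python3 look.py 1 240,190 275,195
```

```text
(no output)
```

View pics/c1.png

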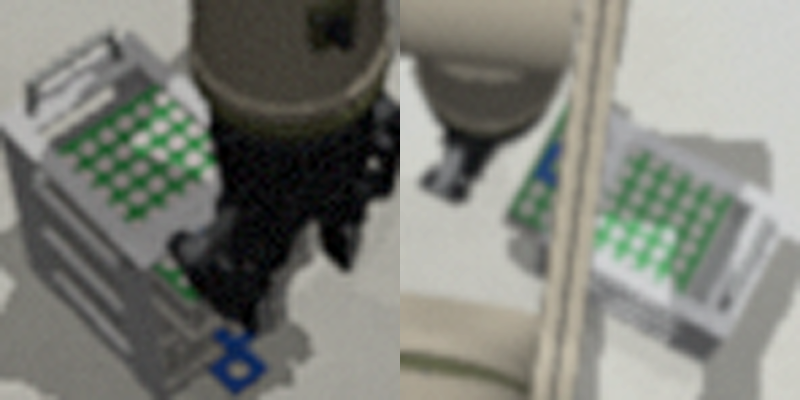

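The gripper stands in front of the plate with one finger on each side of the top lug, with a gap between the fingers and the end face. Pushing.

>>> {"fn": "step_arm", "kwargs": {"plan": [{"grip": 5,"tx": -0.8,"ty": -0.15,"tz": 0,"ax": 0,"ay": 0,"az": 0},{"grip": 5,"tx": -0.6,"ty": -0.15,"tz": 0,"ax": 0,"ay": 0,"az": 0},{"grip": 5,"tx": -0.5,"ty": 0,"tz": 0,"ax": 0,"ay": 0,"az": 0},{"grip": 5,"tx": -0.5,"ty": 0,"tz": 0,"ax": 0,"ay": 0,"az": 0},{"grip": 5,"tx": -0.5,"ty": 0,"tz": 0,"ax": 0,"ay": 0,"az": 0},{"grip": 5,"tx": -0.5,"ty": 0,"tz": 0,"ax": 0,"ay": 0,"az": 0}]}}

```text
time: 3.95
tool_pos: [532.4, -41.4, 116.9]
tcp_rot: [180.0, -0.0, 63.5]
ft_force: [0.5, 0.1, 0.3]
finger_gap: 50.2
```

>>> {"fn": "step_arm", "kwargs": {"plan": [{"grip": 5,"tx": -0.5,"ty": 0,"tz": 0,"ax": 0,"ay": 0,"az": 0},{"grip": 5,"tx": -0.4,"ty": 0,"tz": 0,"ax": 0,"ay": 0,"az": 0},{"grip": 5,"tx": -0.3,"ty": 0,"tz": 0,"ax": 0,"ay": 0,"az": 0},{"grip": 5,"tx": -0.2,"ty": 0,"tz": 0,"ax": 0,"ay": 0,"az": 0}]}}

```text
time: 4.28
tool_pos: [526.0, -53.6, 116.3]
tcp_rot: [-180.0, 0.0, 63.5]
ft_force: [0.5, -0.3, -0.3]
finger_gap: 50.1
```

>>> {"fn": "step_arm", "kwargs": {"plan": [{"grip": 5,"tx": -0.2,"ty": 0,"tz": 0,"ax": 0,"ay": 0,"az": 0},{"grip": 5,"tx": -0.2,"ty": 0,"tz": 0,"ax": 0,"ay": 0,"az": 0}]}}

```text
time: 4.45
tool_pos: [524.4, -56.9, 116.3]
tcp_rot: [-180.0, -0.0, 63.5]
ft_force: [-0.1, 0.1, -0.1]
finger_gap: 49.9
```

```bash
python3 look.py 2 240,190 275,195
```

```text
(no output)
```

View pics/c2.png

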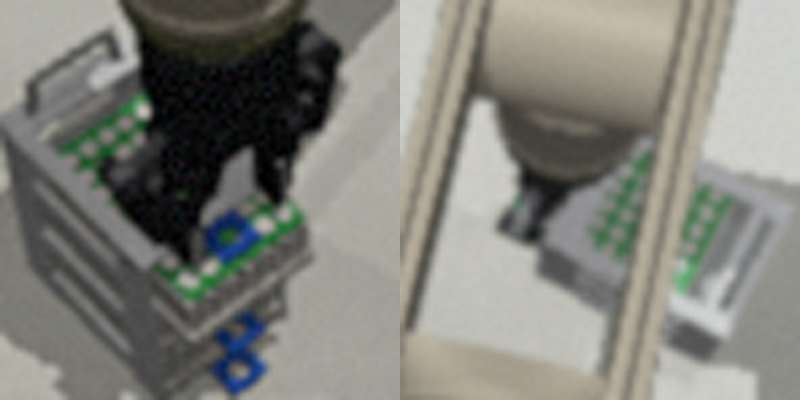

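Run:
```python
from h import *
S=sense();print(S["tool_pos"],S["ft_force"],S["tcp_rot"])
p=S["tool_pos"];e=np.array([-.895,.446,0])
f=lambda X:np.round((proj("scene",X)-[203,153])*400/74)
for s in(-32,0,32):
    for z in (0,5,10,27): print(s,z,f(p+e*s+[0,0,z]))
print("hole",f([527.3,-57.2,148]))
```

```text
[524.29526733 -56.94973512 116.35217166] [-0.31140066  0.29913901 -0.13681089] [-1.79993479e+02  2.82011010e-03  6.35297487e+01]
-32 0 [185. 294.]
-32 5 [185. 289.]
-32 10 [184. 284.]
-32 27 [182. 266.]
0 0 [231. 261.]
0 5 [231. 255.]
0 10 [230. 250.]
0 27 [229. 232.]
32 0 [276. 228.]
32 5 [276. 222.]
32 10 [275. 217.]
32 27 [275. 199.]
hole [226. 231.]
```

```bash
python3 - <<'E'
from h import *
p=np.array([549.5,-11.3,115.]);e=np.array([-.895,.446,0])
f=lambda X:np.round((proj("scene",X)-[203,153])*400/74)
for s in(-32,32):
    for z in (0,8,27): print(s,z,f(p+e*s+[0,0,z]))
d=np.array([.446,.895,0]);h=np.array([527.3,-57.2,0])
print("mat front edge corners at x=94,z=143",[f(h+d*19+e*s+[0,0,143]) for s in(-41,41)],"bottom",[f(h+d*21+e*s+[0,0,102]) for s in(-41,41)])
print("home: ",[f(h-d*13+e*s+[0,0,143]) for s in(-41,41)],"bottom",[f(h-d*11+e*s+[0,0,102]) for s in(-41,41)])
E
cp pics/scene2.png /tmp
python3 - <<'E'
import cv2
s=cv2.imread("pics/scene2.png");cv2.imwrite("pics/z2.png",cv2.resize(s[150:240,195:285],(600,600),interpolation=cv2.INTER_CUBIC))
E
```

```text
-32 0 [246. 361.]
-32 8 [246. 353.]
-32 27 [245. 334.]
32 0 [338. 291.]
32 8 [338. 283.]
32 27 [338. 263.]
mat front edge corners at x=94,z=143 [array([190., 304.]), array([309., 216.])] bottom [array([196., 348.]), array([312., 261.])]
home:  [array([150., 265.]), array([269., 179.])] bottom [array([158., 310.]), array([273., 225.])]
```

View pics/z2.png

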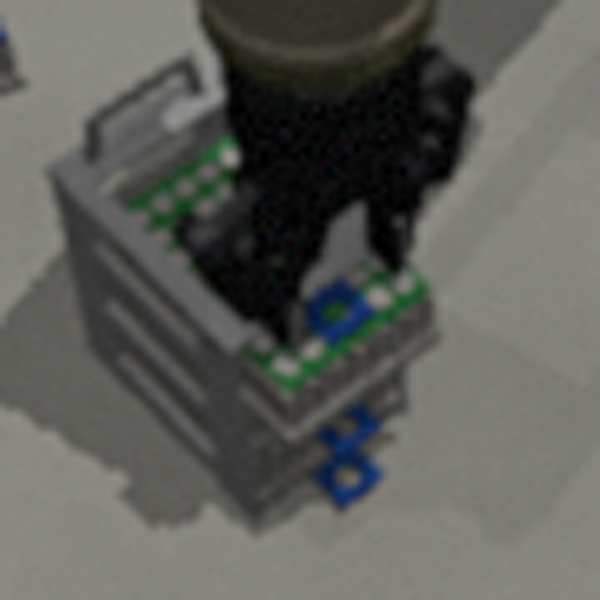

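Run:
```python
import cv2,numpy as np
from h import *
s=cv2.imread("pics/scene1.png");t=cv2.imread("pics/top1.png")
p=np.array([549.5,-11.3,115.]);e=np.array([-.895,.446,0])
o=[]
for n,im,x,y in(("scene",s,220,155),("top",t,230,165)):
    k=7;c=cv2.resize(im[y:y+57,x:x+57],None,fx=k,fy=k,interpolation=cv2.INTER_CUBIC);c=np.clip(c*1.8,0,255).astype(np.uint8)
    for q in(-32,32):
        for z,col in((0,(0,0,255)),(27,(0,255,255))):
            u=(proj(n,p+e*q+[0,0,z])-[x,y]+.5)*k;cv2.circle(c,tuple(int(a) for a in u),4,col,1)
    o.append(c)
cv2.imwrite("pics/z1.png",np.hstack(o))
```

```text
(no output)
```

View pics/z1.png

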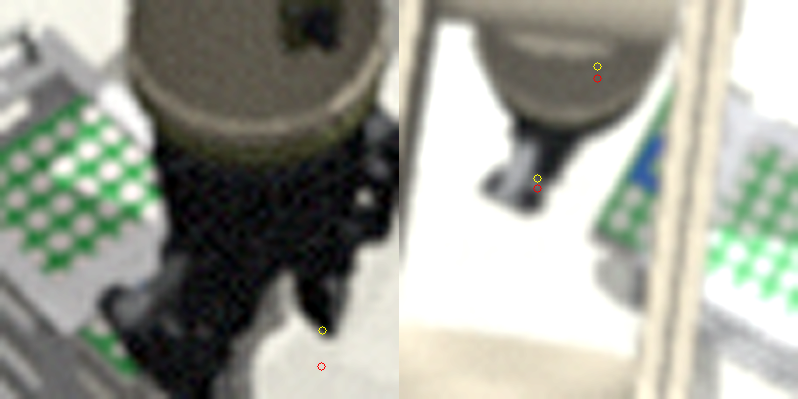

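The plate hasn't moved. With the fingers 50 mm apart their tips stand about 25 mm above the TCP reading, so they passed over the mat without touching it. I'll back out, go lower and look again.

>>> {"fn": "step_arm", "kwargs": {"plan": [{"grip": 5,"tx": 0,"ty": 0,"tz": -1.0,"ax": 0,"ay": 0,"az": 0},{"grip": 5,"tx": 2.0,"ty": 0,"tz": 0,"ax": 0,"ay": 0,"az": 0},{"grip": 5,"tx": 2.5,"ty": 0,"tz": 0,"ax": 0,"ay": 0,"az": 0},{"grip": 5,"tx": 1.5,"ty": 0,"tz": 0,"ax": 0,"ay": 0,"az": 0},{"grip": 5,"tx": 0,"ty": 0,"tz": 1.5,"ax": 0,"ay": 0,"az": 0},{"grip": 5,"tx": 0,"ty": 0,"tz": 1.5,"ax": 0,"ay": 0,"az": 0},{"grip": 5,"tx": 0,"ty": 0,"tz": 0,"ax": 0,"ay": 0,"az": 0},{"grip": 5,"tx": 0,"ty": 0,"tz": 0,"ax": 0,"ay": 0,"az": 0}]}}

```text
time: 5.22
tool_pos: [550.5, -2.8, 96.2]
tcp_rot: [-179.9, 0.0, 63.6]
ft_force: [0.0, -1.0, 0.3]
finger_gap: 50.0
```

```bash
python3 look.py 3 255,200 260,190;  python3 - <<'E'
import cv2,numpy as np
from h import *
p=sense()["tool_pos"];print(p,sense()["ft_force"])
s=cv2.imread("pics/scene3.png");t=cv2.imread("pics/top3.png");e=np.array([-.895,.446,0])
o=[]
for n,im,x,y in(("scene",s,220,165),("top",t,230,165)):
    k=7;c=cv2.resize(im[y:y+57,x:x+57],None,fx=k,fy=k,interpolation=cv2.INTER_CUBIC);c=np.clip(c*1.8,0,255).astype(np.uint8)
    for q in(-25,25):
        for z,col in((0,(0,0,255)),(27,(0,255,255))):
            u=(proj(n,p+e*q+[0,0,z])-[x,y]+.5)*k;cv2.circle(c,tuple(int(a) for a in u),4,col,1)
    o.append(c)
cv2.imwrite("pics/z3.png",np.hstack(o))
E
```

```text
[551.70122969  -3.22322559  97.63136954] [-0.287757   -1.17207618 -0.0483571 ]
```

View pics/z3.png

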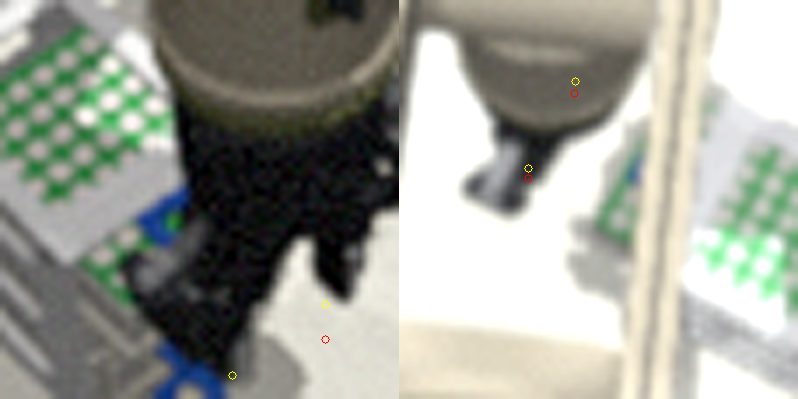

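The visible tips are now at about z = 125, roughly 27 mm above the TCP reading, in front of the plate. Pushing again.

>>> {"fn": "step_arm", "kwargs": {"plan": [{"grip": 5,"tx": -1.2,"ty": 0,"tz": 0,"ax": 0,"ay": 0,"az": 0},{"grip": 5,"tx": -1.0,"ty": 0,"tz": 0,"ax": 0,"ay": 0,"az": 0},{"grip": 5,"tx": -0.6,"ty": 0,"tz": 0,"ax": 0,"ay": 0,"az": 0},{"grip": 5,"tx": -0.5,"ty": 0,"tz": 0,"ax": 0,"ay": 0,"az": 0},{"grip": 5,"tx": -0.5,"ty": 0,"tz": 0,"ax": 0,"ay": 0,"az": 0}]}}

```text
time: 5.73
tool_pos: [534.3, -37.9, 96.9]
tcp_rot: [179.9, -0.0, 63.5]
ft_force: [1.3, 2.2, 1.9]
finger_gap: 50.1
```

>>> {"fn": "step_arm", "kwargs": {"plan": [{"grip": 5,"tx": -0.5,"ty": 0,"tz": 0,"ax": 0,"ay": 0,"az": 0},{"grip": 5,"tx": -0.4,"ty": 0,"tz": 0,"ax": 0,"ay": 0,"az": 0},{"grip": 5,"tx": -0.4,"ty": 0,"tz": 0,"ax": 0,"ay": 0,"az": 0}]}}

```text
time: 5.98
tool_pos: [528.5, -49.0, 96.6]
tcp_rot: [180.0, -0.0, 63.5]
ft_force: [1.3, 1.9, 1.2]
finger_gap: 49.8
```

>>> {"fn": "step_arm", "kwargs": {"plan": [{"grip": 5,"tx": -0.4,"ty": 0,"tz": 0,"ax": 0,"ay": 0,"az": 0},{"grip": 5,"tx": -0.3,"ty": 0,"tz": 0,"ax": 0,"ay": 0,"az": 0}]}}

```text
time: 6.15
tool_pos: [525.1, -55.3, 96.4]
tcp_rot: [180.0, 0.0, 63.5]
ft_force: [1.5, 0.9, 1.3]
finger_gap: 50.2
```

>>> {"fn": "step_arm", "kwargs": {"plan": [{"grip": 5,"tx": -0.2,"ty": 0,"tz": 0,"ax": 0,"ay": 0,"az": 0},{"grip": 5,"tx": 0,"ty": 0,"tz": 0,"ax": 0,"ay": 0,"az": 0}]}}

```text
time: 6.32
tool_pos: [524.5, -56.5, 96.3]
tcp_rot: [-180.0, -0.1, 63.5]
ft_force: [2.2, 4.0, 1.2]
finger_gap: 50.0
```

>>> {"fn": "step_arm", "kwargs": {"plan": [{"grip": 5,"tx": -0.2,"ty": 0,"tz": 0,"ax": 0,"ay": 0,"az": 0},{"grip": 5,"tx": 0,"ty": 0,"tz": 0,"ax": 0,"ay": 0,"az": 0}]}}

```text
time: 6.48
tool_pos: [524.5, -56.7, 96.5]
tcp_rot: [180.0, -0.2, 63.5]
ft_force: [6.7, 11.6, -1.5]
finger_gap: 50.1
```

```bash
python3 look.py 4 240,190 275,195
```

```text
(no output)
```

View pics/c4.png

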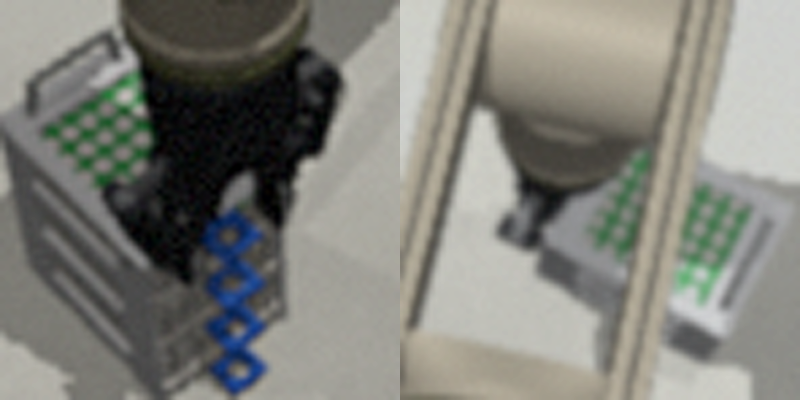

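Contact force rose to 13 N and the motion stopped. The scene view now shows all four blue lugs clear, at crop (232,232), (232,282), (235,328) and (237,370), so the plate is home. Backing out and up.

>>> {"fn": "step_arm", "kwargs": {"plan": [{"grip": 5,"tx": 1.0,"ty": 0,"tz": 0,"ax": 0,"ay": 0,"az": 0},{"grip": 5,"tx": 1.5,"ty": 0,"tz": 0,"ax": 0,"ay": 0,"az": 0},{"grip": 5,"tx": 1.5,"ty": 0,"tz": 0,"ax": 0,"ay": 0,"az": 0},{"grip": 5,"tx": 0,"ty": 0,"tz": -4,"ax": 0,"ay": 0,"az": 0},{"grip": 5,"tx": 0,"ty": 0,"tz": -4,"ax": 0,"ay": 0,"az": 0},{"grip": 8.5,"tx": 0,"ty": 0,"tz": -4,"ax": 0,"ay": 0,"az": 0},{"grip": 8.5,"tx": 0,"ty": 0,"tz": -3.5,"ax": 0,"ay": 0,"az": 0}]}}

```text
time: 7.17
tool_pos: [541.1, -22.8, 253.6]
tcp_rot: [180.0, 0.1, 63.5]
ft_force: [0.9, -0.6, 1.2]
finger_gap: 72.6
```

>>> {"fn": "step_arm", "kwargs": {"plan": [{"grip": 8.5,"tx": 2.79,"ty": -2.17,"tz": 0,"ax": 0,"ay": 0,"az": 0},{"grip": 8.5,"tx": 2.79,"ty": -2.17,"tz": 0,"ax": 0,"ay": 0,"az": 0},{"grip": 8.5,"tx": 2.79,"ty": -2.17,"tz": 0,"ax": 0,"ay": 0,"az": 0},{"grip": 8.5,"tx": 2.79,"ty": -2.17,"tz": 0,"ax": 0,"ay": 0,"az": 0},{"grip": 8.5,"tx": 2.79,"ty": -2.17,"tz": 0,"ax": 0,"ay": 0,"az": 0},{"grip": 8.5,"tx": 2.79,"ty": -2.17,"tz": 0,"ax": 0,"ay": 0,"az": 0},{"grip": 8.5,"tx": 2.79,"ty": -2.17,"tz": 0,"ax": 0,"ay": 0,"az": 0}]}}

```text
time: 7.75
tool_pos: [491.5, 221.1, 251.0]
tcp_rot: [-180.0, 0.1, 63.5]
ft_force: [-0.0, 0.4, -0.5]
finger_gap: 85.0
```

```bash
python3 look.py 5 240,190 275,195
python3 - <<'E'
from h import *
print(sense()["tool_pos"])
for n,bx,hi in(("scene",(215,170,55,75),0),("top",(255,165,60,60),0)):
    im=cv2.imread(f"pics/{n}5.png")
    for b in blobs(im,(105,120,50),(130,255,255),bx): print(n,"blue",b["area"],np.round(b["c"],2),b["bb"],[np.round(onz(n,b["c"],z)[:2],1) for z in(148,102,56,10)])
E
```

```text
[490.62317819 224.0617851  250.86823817]
scene blue 236 [245.81 207.9 ] [240, 192, 12, 34] [array([563.5, -38.8]), array([537.2, -51.9]), array([510.9, -64.9]), array([484.6, -77.9])]
top blue 60 [265.98 190.75] [263, 185, 8, 13] [array([518.3, -54.3]), array([527.2, -55.5]), array([536. , -56.8]), array([544.9, -58. ])]
```

View pics/c5.png

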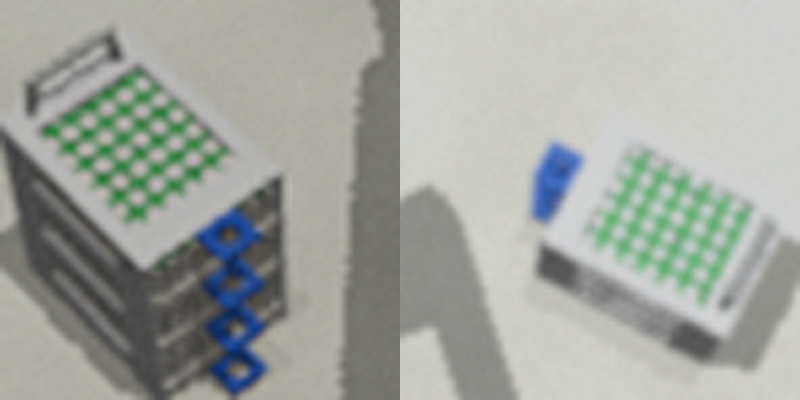

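View pics/scene5.png

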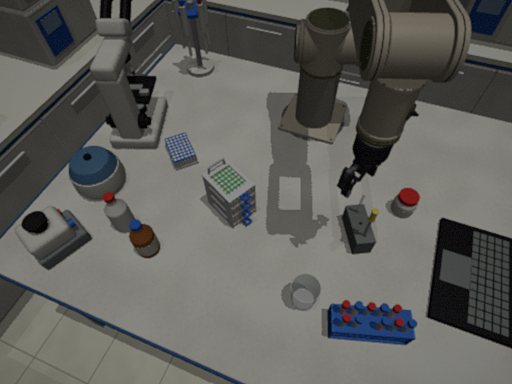

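Run:
```python
from h import *
im=cv2.imread("pics/scene5.png").astype(np.float32)
bl=im[:,:,0]-im[:,:,2]
X0,Y0=235,185;k=10
u=cv2.resize(bl[Y0:235,X0:260],None,fx=k,fy=k,interpolation=cv2.INTER_CUBIC)
for (c,z) in zip([(231,233),(233,283),(236,329),(238,371)],(148,102,56,10)):
    px=((np.array(c)+.5)/5.405-.5)+[203,153]
    q=((px-[X0,Y0]+.5)*k-.5).astype(int)
    w=u[q[1]-25:q[1]+26,q[0]-25:q[0]+26]
    lo=w[15:36,15:36].min(); i=np.unravel_index(np.argmin(w[15:36,15:36]),(21,21))
    W=np.clip(lo+25-w,0,None); 
    m=cv2.connectedComponents((W>0).astype(np.uint8))[1]; W=W*(m==m[i[0]+15,i[1]+15])
    yy,xx=np.mgrid[0:51,0:51]; cx=(W*xx).sum()/W.sum();cy=(W*yy).sum()/W.sum()
    p=((np.array([q[0]-25+cx,q[1]-25+cy])+.5)/k-.5)+[X0,Y0]
    print(z,lo.round(),np.round(px,2),np.round(p,2),onz("scene",px,z)[:2].round(1),onz("scene",p,z)[:2].round(1),onz("scene",p,z-2)[:2].round(1))
t=cv2.imread("pics/top0.png")
```

```text
148 -18.0 [245.33 195.7 ] [244.93 196.  ] [526.4 -55.9] [527.8 -56.6] [526.6 -57.2]
102 -15.0 [245.7  204.95] [245.41 204.9 ] [527.9 -56.1] [528.1 -57. ] [526.9 -57.6]
56 -16.0 [246.26 213.46] [246.2  213.09] [528.8 -55.9] [527.7 -56.5] [526.6 -57.1]
10 -19.0 [246.63 221.23] [246.67 220.85] [529.4 -56.2] [528.1 -56.6] [527.  -57.2]
```

The four holes line up vertically within 0.5 mm: scene gives (527.9,-56.7) and top gives (526.6,-57.3). The stand geometry puts the handle at about (478.5,289.5). I'll move above it.

>>> {"fn": "step_arm", "kwargs": {"plan": [{"grip": 8.5,"tx": 2.66,"ty": -1.96,"tz": 0,"ax": 0,"ay": 0,"az": 0},{"grip": 8.5,"tx": 2.66,"ty": -1.96,"tz": 0,"ax": 0,"ay": 0,"az": 0},{"grip": 8.5,"tx": 0,"ty": 0,"tz": 0,"ax": 0,"ay": 0,"az": 0},{"grip": 8.5,"tx": 0,"ty": 0,"tz": 0,"ax": 0,"ay": 0,"az": 0},{"grip": 8.5,"tx": 0,"ty": 0,"tz": 0,"ax": 0,"ay": 0,"az": 0}]}}

```text
time: 8.27
tool_pos: [481.1, 284.1, 250.9]
tcp_rot: [180.0, 0.1, 63.6]
ft_force: [-0.0, -0.2, 0.2]
finger_gap: 84.7
```

```bash
cat > z.py <<'E'
import sys
from h import *
# z.py tag cx cy tx ty : enlarged views with TCP circles
tag=sys.argv[1];cs=[int(a) for a in sys.argv[2:6]]
S=sense();p=S["tool_pos"];print(p.round(1),S["tcp_rot"].round(1),S["ft_force"].round(1),round(S["finger_gap"],1))
o=[]
for n,x,y in(("scene",cs[0]-28,cs[1]-28),("top",cs[2]-28,cs[3]-28)):
    im=snapshot(n)[:,:,::-1];cv2.imwrite(f"pics/{n}{tag}.png",im)
    k=7;c=cv2.resize(im[y:y+57,x:x+57],None,fx=k,fy=k,interpolation=cv2.INTER_CUBIC);c=np.clip(c*1.6,0,255).astype(np.uint8)
    u=(proj(n,p)-[x,y]+.5)*k;cv2.circle(c,tuple(int(a) for a in u),4,(0,0,255),1)
    u=(proj(n,p+[0,0,27])-[x,y]+.5)*k;cv2.circle(c,tuple(int(a) for a in u),4,(0,255,255),1)
    o.append(c)
cv2.imwrite(f"pics/z{tag}.png",np.hstack(o))
E
python3 z.py 6 368 205 170 205
```

```text
[481.1 284.1 250.9] [1.80e+02 1.00e-01 6.36e+01] [-0.  -0.2  0.2] 84.7
```

View pics/z6.png

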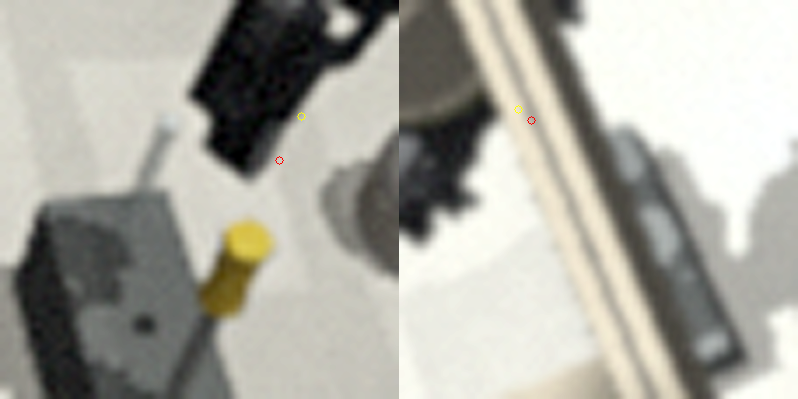

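The handle stands at scene crop (235,270), top centre (249,240). The open fingers are above it, with their tips about 27 mm above the TCP reading again. I'll correct x and y, then descend to TCP z ≈ 162.

>>> {"fn": "step_arm", "kwargs": {"plan": [{"grip": 8.5,"tx": 0.37,"ty": -0.47,"tz": 0,"ax": 0,"ay": 0,"az": 0},{"grip": 8.5,"tx": 0,"ty": 0,"tz": 2.5,"ax": 0,"ay": 0,"az": 0},{"grip": 8.5,"tx": 0,"ty": 0,"tz": 2.5,"ax": 0,"ay": 0,"az": 0},{"grip": 8.5,"tx": 0,"ty": 0,"tz": 2.5,"ax": 0,"ay": 0,"az": 0},{"grip": 8.5,"tx": 0,"ty": 0,"tz": 1.4,"ax": 0,"ay": 0,"az": 0},{"grip": 8.5,"tx": 0,"ty": 0,"tz": 0,"ax": 0,"ay": 0,"az": 0},{"grip": 8.5,"tx": 0,"ty": 0,"tz": 0,"ax": 0,"ay": 0,"az": 0},{"grip": 8.5,"tx": 0,"ty": 0,"tz": 0,"ax": 0,"ay": 0,"az": 0}]}}

```text
time: 9.03
tool_pos: [479.3, 290.3, 164.0]
tcp_rot: [179.9, -0.1, 63.5]
ft_force: [0.3, -0.1, 1.1]
finger_gap: 85.0
```

```bash
python3 z.py 7 370 212 170 205
```

```text
[479.3 290.3 164. ] [ 1.799e+02 -1.000e-01  6.350e+01] [ 0.3 -0.1  1.1] 85.0
```

View pics/z7.png

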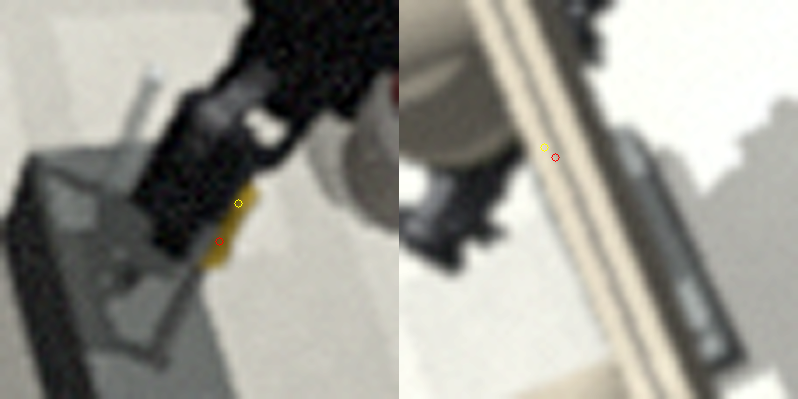

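Run:
```python
from h import *
p=sense()["tool_pos"];e=np.array([-.895,.446,0]);d=np.array([.446,.895,0])
f=lambda X:np.round((proj("scene",X)-[342,184]+.5)*7)
for q in(-42,-56):
  for z in(0,13,27): print(q,z,f(p+e*q+d*11+[0,0,z]),f(p+e*q-d*11+[0,0,z]))
print("handle",f([478.5,289.5,156]),f([478.5,289.5,200]))
```

```text
-42 0 [173. 326.] [126. 288.]
-42 13 [182. 309.] [134. 270.]
-42 27 [191. 290.] [143. 251.]
-56 0 [149. 349.] [102. 310.]
-56 13 [157. 332.] [110. 293.]
-56 27 [167. 313.] [118. 273.]
handle [212. 250.] [243. 189.]
```

>>> {"fn": "step_arm", "kwargs": {"plan": [{"grip": 3.5,"tx": 0,"ty": 0,"tz": 0,"ax": 0,"ay": 0,"az": 0},{"grip": 3.5,"tx": 0,"ty": 0,"tz": 0,"ax": 0,"ay": 0,"az": 0},{"grip": 3.5,"tx": 0,"ty": 0,"tz": 0,"ax": 0,"ay": 0,"az": 0},{"grip": 3.5,"tx": 0,"ty": 0,"tz": 0,"ax": 0,"ay": 0,"az": 0},{"grip": 3.5,"tx": 0,"ty": 0,"tz": 0,"ax": 0,"ay": 0,"az": 0}], "newtons": 40}}

```text
time: 9.55
tool_pos: [478.5, 290.3, 162.5]
tcp_rot: [180.0, -0.0, 63.5]
ft_force: [-0.1, 0.2, 0.5]
finger_gap: 35.1
```

```bash
python3 z.py 8 370 212 170 205
```

```text
[478.5 290.3 162.5] [180.   -0.   63.5] [-0.1  0.2  0.5] 35.1
```

View pics/z8.png

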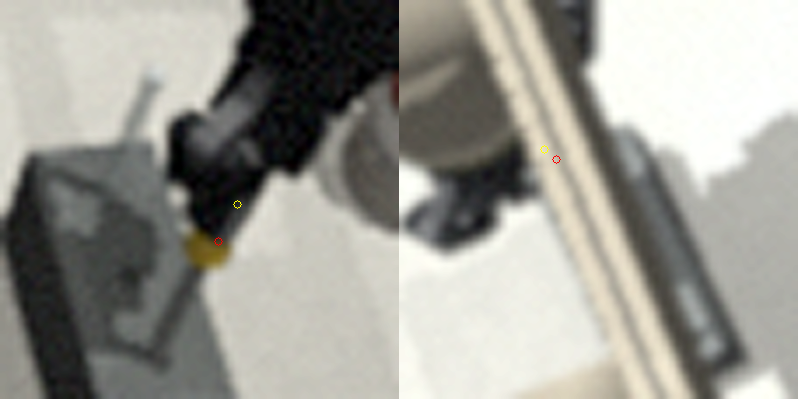

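Nearly closed, the front finger covers most of the handle, with its lower 10 mm visible at crop (208,250). I'll lower 3 mm and grip.

>>> {"fn": "step_arm", "kwargs": {"plan": [{"grip": 3.0,"tx": 0,"ty": 0,"tz": 0.3,"ax": 0,"ay": 0,"az": 0},{"grip": 1.0,"tx": 0,"ty": 0,"tz": 0,"ax": 0,"ay": 0,"az": 0},{"grip": 1.0,"tx": 0,"ty": 0,"tz": 0,"ax": 0,"ay": 0,"az": 0},{"grip": 1.0,"tx": 0,"ty": 0,"tz": 0,"ax": 0,"ay": 0,"az": 0},{"grip": 1.0,"tx": 0,"ty": 0,"tz": 0,"ax": 0,"ay": 0,"az": 0},{"grip": 1.0,"tx": 0,"ty": 0,"tz": 0,"ax": 0,"ay": 0,"az": 0},{"grip": 1.0,"tx": 0,"ty": 0,"tz": 0,"ax": 0,"ay": 0,"az": 0}], "newtons": 50}}

```text
time: 10.23
tool_pos: [478.4, 290.2, 159.3]
tcp_rot: [-180.0, 0.0, 63.5]
ft_force: [-0.3, 0.1, -0.9]
finger_gap: 15.2
```

```bash
python3 z.py 9 370 212 170 205
```

```text
[478.4 290.2 159.3] [-180.     0.    63.5] [-0.3  0.1 -0.9] 15.2
```

View pics/z9.png

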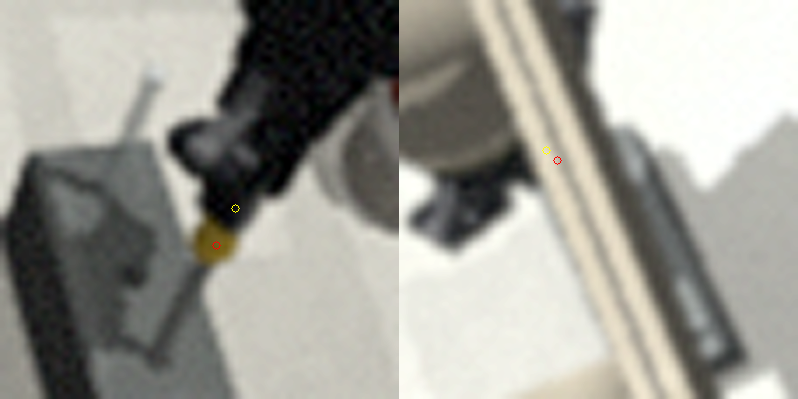

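The gap stopped at 15.2 mm on the handle waist, and the fingertips cover its upper half. Lifting straight up in stages.

>>> {"fn": "step_arm", "kwargs": {"plan": [{"grip": 1.0,"tx": 0,"ty": 0,"tz": -0.5,"ax": 0,"ay": 0,"az": 0},{"grip": 1.0,"tx": 0,"ty": 0,"tz": -1,"ax": 0,"ay": 0,"az": 0},{"grip": 1.0,"tx": 0,"ty": 0,"tz": -1.5,"ax": 0,"ay": 0,"az": 0},{"grip": 1.0,"tx": 0,"ty": 0,"tz": -1.5,"ax": 0,"ay": 0,"az": 0},{"grip": 1.0,"tx": 0,"ty": 0,"tz": -1.5,"ax": 0,"ay": 0,"az": 0},{"grip": 1.0,"tx": 0,"ty": 0,"tz": -1.5,"ax": 0,"ay": 0,"az": 0}], "newtons": 60}}

```text
time: 10.83
tool_pos: [478.6, 290.4, 236.4]
tcp_rot: [180.0, -0.1, 63.5]
ft_force: [0.7, -0.1, -1.0]
finger_gap: 14.6
```

>>> {"fn": "step_arm", "kwargs": {"plan": [{"grip": 1.0,"tx": 0,"ty": 0,"tz": -2,"ax": 0,"ay": 0,"az": 0},{"grip": 1.0,"tx": 0,"ty": 0,"tz": -2,"ax": 0,"ay": 0,"az": 0},{"grip": 1.0,"tx": 0,"ty": 0,"tz": -2,"ax": 0,"ay": 0,"az": 0},{"grip": 1.0,"tx": 0,"ty": 0,"tz": -2,"ax": 0,"ay": 0,"az": 0},{"grip": 1.0,"tx": 0,"ty": 0,"tz": -0.5,"ax": 0,"ay": 0,"az": 0}]}}

```text
time: 11.25
tool_pos: [479.6, 290.8, 324.7]
tcp_rot: [179.8, -0.3, 63.5]
ft_force: [0.4, -0.3, 0.5]
finger_gap: 14.4
```

```bash
python3 z.py 10 385 195 160 205
```

```text
[479.6 290.8 324.7] [179.8  -0.3  63.5] [ 0.4 -0.3  0.5] 14.4
```

View pics/z10.png

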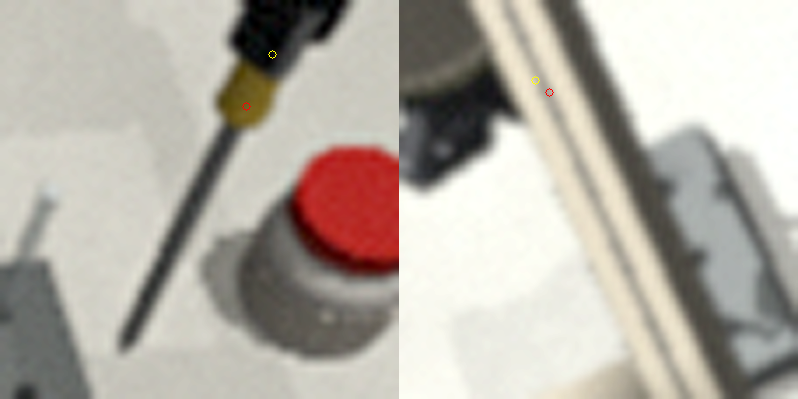

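```bash
cat > rod.py <<'E'
from h import *
# rod axis in scene image by dark mask inside a box: rodfit(im, pts) not used
def c2p(c,cx,cy,k=7): return np.array([ (c[0]+.5)/k-.5+cx-28,(c[1]+.5)/k-.5+cy-28])
E
python3 - <<'E'
from rod import *
p=sense()["tool_pos"];print(p)
b=p[2]-159.3+10
for c,z in(((125,347),b),((180,233),None),((236,120),b+146)):
    px=c2p(c,385,195)
    if z: print(px,onz("scene",px,z).round(1))
E
```

```text
[479.24418327 290.6184055  321.66531981]
[374.42857143 216.14285714] [477.9 292.  172.4]
[390.28571429 183.71428571] [481.  289.9 318.4]
```

The rod hangs nearly vertical, and the scene measurement agrees with the TCP to about 1 mm. Moving over the hole.

>>> {"fn": "step_arm", "kwargs": {"plan": [{"grip": 1.0,"tx": -1.3,"ty": 0.89,"tz": 0,"ax": 0,"ay": 0,"az": 0},{"grip": 1.0,"tx": -2.6,"ty": 1.78,"tz": 0,"ax": 0,"ay": 0,"az": 0},{"grip": 1.0,"tx": -2.6,"ty": 1.78,"tz": 0,"ax": 0,"ay": 0,"az": 0},{"grip": 1.0,"tx": -2.6,"ty": 1.78,"tz": 0,"ax": 0,"ay": 0,"az": 0},{"grip": 1.0,"tx": -2.6,"ty": 1.78,"tz": 0,"ax": 0,"ay": 0,"az": 0},{"grip": 1.0,"tx": -2.6,"ty": 1.78,"tz": 0,"ax": 0,"ay": 0,"az": 0},{"grip": 1.0,"tx": -2.6,"ty": 1.78,"tz": 0,"ax": 0,"ay": 0,"az": 0},{"grip": 1.0,"tx": -2.6,"ty": 1.78,"tz": 0,"ax": 0,"ay": 0,"az": 0}]}}

```text
time: 12.02
tool_pos: [510.4, 54.7, 317.6]
tcp_rot: [-179.9, 0.1, 63.5]
ft_force: [0.6, -0.3, -0.9]
finger_gap: 14.6
```

>>> {"fn": "step_arm", "kwargs": {"plan": [{"grip": 1.0,"tx": -2.6,"ty": 1.78,"tz": 0,"ax": 0,"ay": 0,"az": 0},{"grip": 1.0,"tx": -2.6,"ty": 1.78,"tz": 0,"ax": 0,"ay": 0,"az": 0},{"grip": 1.0,"tx": -2.6,"ty": 1.78,"tz": 0,"ax": 0,"ay": 0,"az": 0},{"grip": 1.0,"tx": -1.66,"ty": 1.13,"tz": 0,"ax": 0,"ay": 0,"az": 0},{"grip": 1.0,"tx": 0,"ty": 0,"tz": 0,"ax": 0,"ay": 0,"az": 0},{"grip": 1.0,"tx": 0,"ty": 0,"tz": 0,"ax": 0,"ay": 0,"az": 0},{"grip": 1.0,"tx": 0,"ty": 0,"tz": 0,"ax": 0,"ay": 0,"az": 0}]}}

```text
time: 12.6
tool_pos: [526.3, -56.8, 318.2]
tcp_rot: [-179.9, 0.0, 63.5]
ft_force: [0.3, 0.3, -0.8]
finger_gap: 14.5
```

```bash
python3 z.py 11 245 180 270 190
```

```text
[526.3 -56.8 318.2] [-179.9    0.    63.5] [ 0.3  0.3 -0.8] 14.5
```

View pics/z11.png

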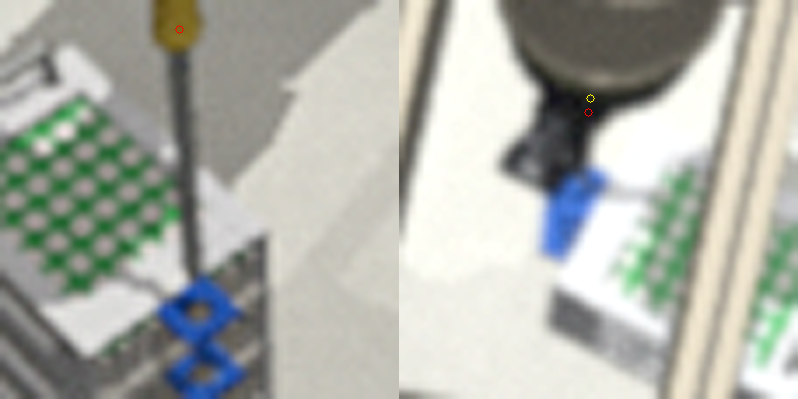

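Run:
```python
from rod import *
im=cv2.imread("pics/scene11.png").astype(np.float32);x0,y0=217,152
g=im.max(2)
# rod centreline: per row, darkest-weighted centre near the line (178,50)->(193,278)
rows=[]
for y in range(y0+9,y0+38):
    xe=x0+(178+(193-178)*((y-y0)*7-50)/228)/7
    xs=np.arange(int(xe)-3,int(xe)+5);v=g[y,xs];w=np.clip(np.median(v)-v-8,0,None)
    if w.sum()>0: rows.append((y,(w*xs).sum()/w.sum(),w.max()))
r=np.array(rows);a=np.polyfit(r[:,0],r[:,1],1,w=np.clip(r[:,2],0,60));print("resid",np.std(r[:,1]-np.polyval(a,r[:,0])).round(2))
p=np.array([526.3,-56.8,318.2])
for cy in(47,282):
    y=(cy+.5)/7-.5+y0;print((np.polyval(a,y),y),onz("scene",(np.polyval(a,y),y),p[2]-149.3+(146 if cy==47 else 0)).round(2))
for X in((*p[:2],168.9),(*p[:2],314.9),(527.8,-56.7,148),(527.8,-56.7,168.9)):
    print(X,proj("scene",X).round(2),((proj("scene",X)-[x0,y0]+.5)*7-.5).round())
```

```text
resid 0.23
(np.float64(241.87649765027555), 158.28571428571428) [531.46 -55.65 314.9 ]
(np.float64(244.200645764387), 191.85714285714286) [528.6  -57.52 168.9 ]
(np.float64(526.3), np.float64(-56.8), 168.9) [244.76 191.3 ] [197. 278.]
(np.float64(526.3), np.float64(-56.8), 314.9) [242.28 156.64] [180.  35.]
(527.8, -56.7, 148) [244.89 195.99] [198. 311.]
(527.8, -56.7, 168.9) [244.58 191.73] [196. 281.]
```

>>> {"fn": "step_arm", "kwargs": {"plan": [{"grip": 1.0,"tx": 0.05,"ty": -0.07,"tz": 0.7,"ax": 0,"ay": 0,"az": 0},{"grip": 1.0,"tx": 0,"ty": 0,"tz": 0.7,"ax": 0,"ay": 0,"az": 0},{"grip": 1.0,"tx": 0,"ty": 0,"tz": 0,"ax": 0,"ay": 0,"az": 0},{"grip": 1.0,"tx": 0,"ty": 0,"tz": 0,"ax": 0,"ay": 0,"az": 0}]}}

```text
time: 13.03
tool_pos: [525.9, -56.0, 304.3]
tcp_rot: [-179.9, 0.0, 63.6]
ft_force: [-0.3, -0.3, -2.2]
finger_gap: 14.7
```

```bash
python3 z.py 12 245 185 270 190
```

```text
[525.9 -56.  304.3] [-179.9    0.    63.6] [-0.3 -0.3 -2.2] 14.7
```

View pics/z12.png

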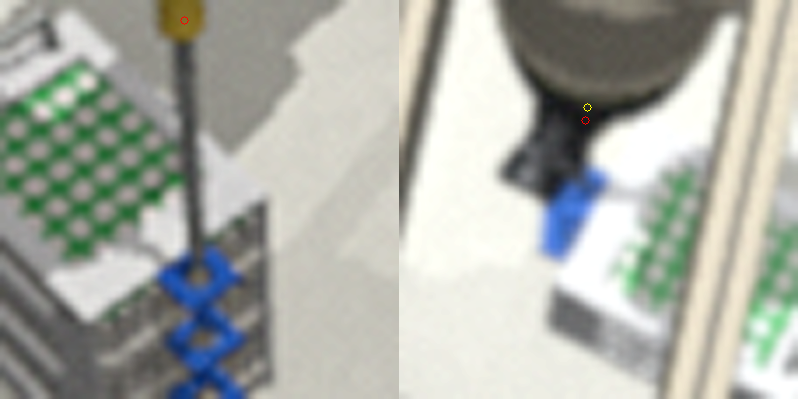

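The tip is at crop (197,265), on the projected hole axis at that height (198,266). Lowering gently into the top lug.

>>> {"fn": "step_arm", "kwargs": {"plan": [{"grip": 1.0,"tx": 0,"ty": 0,"tz": 0.4,"ax": 0,"ay": 0,"az": 0},{"grip": 1.0,"tx": 0,"ty": 0,"tz": 0.4,"ax": 0,"ay": 0,"az": 0},{"grip": 1.0,"tx": 0,"ty": 0,"tz": 0.4,"ax": 0,"ay": 0,"az": 0},{"grip": 1.0,"tx": 0,"ty": 0,"tz": 0.3,"ax": 0,"ay": 0,"az": 0}]}}

```text
time: 13.47
tool_pos: [526.3, -56.6, 289.6]
tcp_rot: [-180.0, 0.0, 63.5]
ft_force: [0.7, -0.6, -0.1]
finger_gap: 14.3
```

>>> {"fn": "step_arm", "kwargs": {"plan": [{"grip": 1.0,"tx": 0,"ty": 0,"tz": 0.3,"ax": 0,"ay": 0,"az": 0},{"grip": 1.0,"tx": 0,"ty": 0,"tz": 0.4,"ax": 0,"ay": 0,"az": 0},{"grip": 1.0,"tx": 0,"ty": 0,"tz": 0.4,"ax": 0,"ay": 0,"az": 0},{"grip": 1.0,"tx": 0,"ty": 0,"tz": 0,"ax": 0,"ay": 0,"az": 0}]}}

```text
time: 13.8
tool_pos: [526.0, -56.5, 278.2]
tcp_rot: [-179.9, 0.0, 63.5]
ft_force: [0.6, -0.4, -1.2]
finger_gap: 14.7
```

```bash
python3 z.py 13 245 190 270 190
```

```text
[526.  -56.5 278.2] [-179.9    0.    63.5] [ 0.6 -0.4 -1.2] 14.7
```

View pics/z13.png

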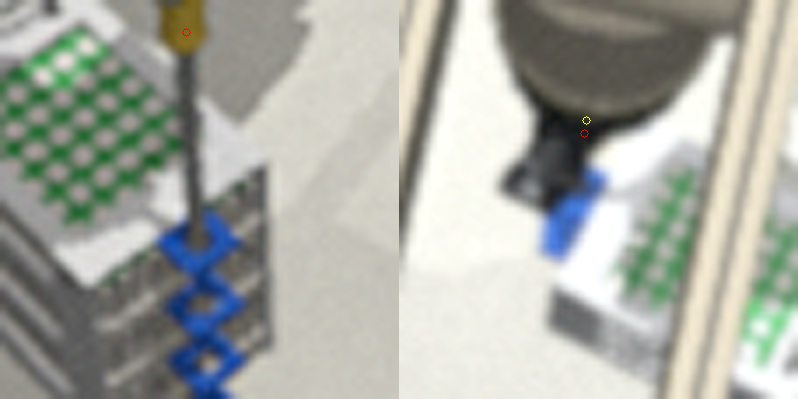

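The rod is through the top lug with no contact force. Going on to the next lug.

>>> {"fn": "step_arm", "kwargs": {"plan": [{"grip": 1.0,"tx": 0,"ty": 0,"tz": 0.7,"ax": 0,"ay": 0,"az": 0},{"grip": 1.0,"tx": 0,"ty": 0,"tz": 0.7,"ax": 0,"ay": 0,"az": 0},{"grip": 1.0,"tx": 0,"ty": 0,"tz": 0.5,"ax": 0,"ay": 0,"az": 0},{"grip": 1.0,"tx": 0,"ty": 0,"tz": 0.4,"ax": 0,"ay": 0,"az": 0},{"grip": 1.0,"tx": 0,"ty": 0,"tz": 0.4,"ax": 0,"ay": 0,"az": 0}]}}

```text
time: 14.32
tool_pos: [526.2, -56.5, 251.5]
tcp_rot: [-180.0, 0.0, 63.5]
ft_force: [-0.0, 0.1, -1.2]
finger_gap: 14.7
```

>>> {"fn": "step_arm", "kwargs": {"plan": [{"grip": 1.0,"tx": 0,"ty": 0,"tz": 0.3,"ax": 0,"ay": 0,"az": 0},{"grip": 1.0,"tx": 0,"ty": 0,"tz": 0.3,"ax": 0,"ay": 0,"az": 0},{"grip": 1.0,"tx": 0,"ty": 0,"tz": 0.3,"ax": 0,"ay": 0,"az": 0},{"grip": 1.0,"tx": 0,"ty": 0,"tz": 0.3,"ax": 0,"ay": 0,"az": 0}]}}

```text
time: 14.65
tool_pos: [526.5, -56.6, 240.2]
tcp_rot: [180.0, -0.0, 63.5]
ft_force: [0.6, -0.0, -1.1]
finger_gap: 14.6
```

```bash
python3 z.py 14 245 195 270 190
```

```text
[526.5 -56.6 240.2] [180.   -0.   63.5] [ 0.6 -0.  -1.1] 14.6
```

View pics/z14.png

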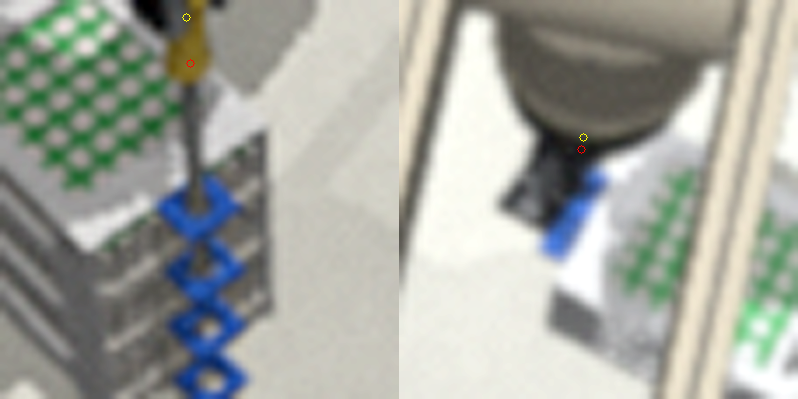

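The second hole from the top, at crop (205,265), is filled by the dark rod, so the tip is in. Continuing to the third.

>>> {"fn": "step_arm", "kwargs": {"plan": [{"grip": 1.0,"tx": 0,"ty": 0,"tz": 0.5,"ax": 0,"ay": 0,"az": 0},{"grip": 1.0,"tx": 0,"ty": 0,"tz": 0.6,"ax": 0,"ay": 0,"az": 0},{"grip": 1.0,"tx": 0,"ty": 0,"tz": 0.6,"ax": 0,"ay": 0,"az": 0},{"grip": 1.0,"tx": 0,"ty": 0,"tz": 0.5,"ax": 0,"ay": 0,"az": 0},{"grip": 1.0,"tx": 0,"ty": 0,"tz": 0.4,"ax": 0,"ay": 0,"az": 0}]}}

```text
time: 15.17
tool_pos: [526.0, -56.5, 213.3]
tcp_rot: [-179.9, 0.0, 63.5]
ft_force: [0.1, -0.7, -1.2]
finger_gap: 14.9
```

>>> {"fn": "step_arm", "kwargs": {"plan": [{"grip": 1.0,"tx": 0,"ty": 0,"tz": 0.3,"ax": 0,"ay": 0,"az": 0},{"grip": 1.0,"tx": 0,"ty": 0,"tz": 0.3,"ax": 0,"ay": 0,"az": 0},{"grip": 1.0,"tx": 0,"ty": 0,"tz": 0.3,"ax": 0,"ay": 0,"az": 0},{"grip": 1.0,"tx": 0,"ty": 0,"tz": 0.3,"ax": 0,"ay": 0,"az": 0}]}}

```text
time: 15.5
tool_pos: [526.5, -56.6, 202.3]
tcp_rot: [180.0, -0.0, 63.5]
ft_force: [0.4, 0.1, -1.3]
finger_gap: 14.6
```

>>> {"fn": "step_arm", "kwargs": {"plan": [{"grip": 1.0,"tx": 0,"ty": 0,"tz": 0.3,"ax": 0,"ay": 0,"az": 0},{"grip": 1.0,"tx": 0,"ty": 0,"tz": 0.3,"ax": 0,"ay": 0,"az": 0},{"grip": 1.0,"tx": 0,"ty": 0,"tz": 0.3,"ax": 0,"ay": 0,"az": 0},{"grip": 1.0,"tx": 0,"ty": 0,"tz": 0,"ax": 0,"ay": 0,"az": 0}]}}

```text
time: 15.83
tool_pos: [526.0, -56.5, 192.6]
tcp_rot: [-179.9, 0.0, 63.5]
ft_force: [0.1, -0.1, -0.5]
finger_gap: 15.0
```

```bash
python3 z.py 15 245 205 270 190
```

```text
[526.  -56.5 192.6] [-179.9    0.    63.5] [ 0.1 -0.1 -0.5] 15.0
```

View pics/z15.png

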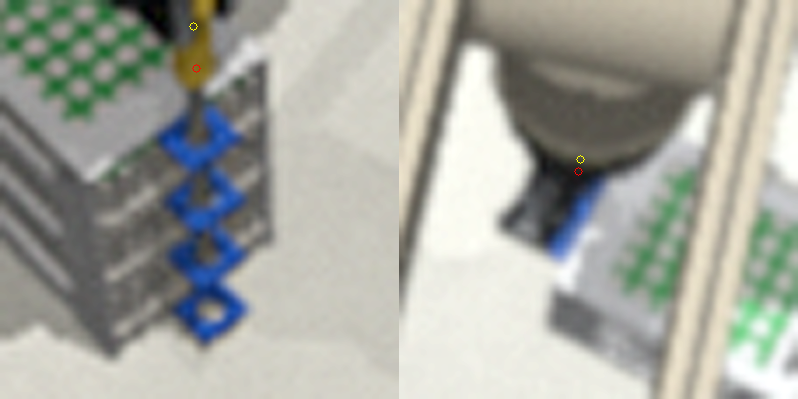

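>>> {"fn": "step_arm", "kwargs": {"plan": [{"grip": 1.0,"tx": 0,"ty": 0,"tz": 0.5,"ax": 0,"ay": 0,"az": 0},{"grip": 1.0,"tx": 0,"ty": 0,"tz": 0.6,"ax": 0,"ay": 0,"az": 0},{"grip": 1.0,"tx": 0,"ty": 0,"tz": 0.6,"ax": 0,"ay": 0,"az": 0},{"grip": 1.0,"tx": 0,"ty": 0,"tz": 0.5,"ax": 0,"ay": 0,"az": 0},{"grip": 1.0,"tx": 0,"ty": 0,"tz": 0.4,"ax": 0,"ay": 0,"az": 0}]}}

```text
time: 16.35
tool_pos: [526.0, -56.5, 166.2]
tcp_rot: [-179.9, 0.0, 63.5]
ft_force: [-0.0, -0.1, -0.6]
finger_gap: 14.4
```

>>> {"fn": "step_arm", "kwargs": {"plan": [{"grip": 1.0,"tx": 0,"ty": 0,"tz": 0.3,"ax": 0,"ay": 0,"az": 0},{"grip": 1.0,"tx": 0,"ty": 0,"tz": 0.3,"ax": 0,"ay": 0,"az": 0},{"grip": 1.0,"tx": 0,"ty": 0,"tz": 0.3,"ax": 0,"ay": 0,"az": 0},{"grip": 1.0,"tx": 0,"ty": 0,"tz": 0,"ax": 0,"ay": 0,"az": 0}]}}

```text
time: 16.68
tool_pos: [526.1, -56.5, 157.7]
tcp_rot: [-180.0, 0.0, 63.5]
ft_force: [-0.5, -0.2, -1.6]
finger_gap: 14.8
```

Picture 15 showed the rod in the upper three holes and the lowest still clear. The tip is now near 8 mm with no contact force. Last few millimetres.

>>> {"fn": "step_arm", "kwargs": {"plan": [{"grip": 1.0,"tx": 0,"ty": 0,"tz": 0.3,"ax": 0,"ay": 0,"az": 0},{"grip": 1.0,"tx": 0,"ty": 0,"tz": 0.2,"ax": 0,"ay": 0,"az": 0},{"grip": 1.0,"tx": 0,"ty": 0,"tz": 0,"ax": 0,"ay": 0,"az": 0}]}}

```text
time: 16.93
tool_pos: [526.2, -56.6, 152.9]
tcp_rot: [-180.0, 0.0, 63.5]
ft_force: [-0.1, 0.0, -0.0]
finger_gap: 14.4
```

>>> {"fn": "step_arm", "kwargs": {"plan": [{"grip": 1.0,"tx": 0,"ty": 0,"tz": 0.15,"ax": 0,"ay": 0,"az": 0},{"grip": 1.0,"tx": 0,"ty": 0,"tz": 0,"ax": 0,"ay": 0,"az": 0}]}}

```text
time: 17.1
tool_pos: [526.4, -56.6, 151.7]
tcp_rot: [-180.0, -0.0, 63.5]
ft_force: [-0.2, -0.5, -0.7]
finger_gap: 14.7
```

```bash
python3 z.py 16 245 205 270 190
```

```text
[526.4 -56.6 151.7] [-180.    -0.    63.5] [-0.2 -0.5 -0.7] 14.7
```

View pics/z16.png

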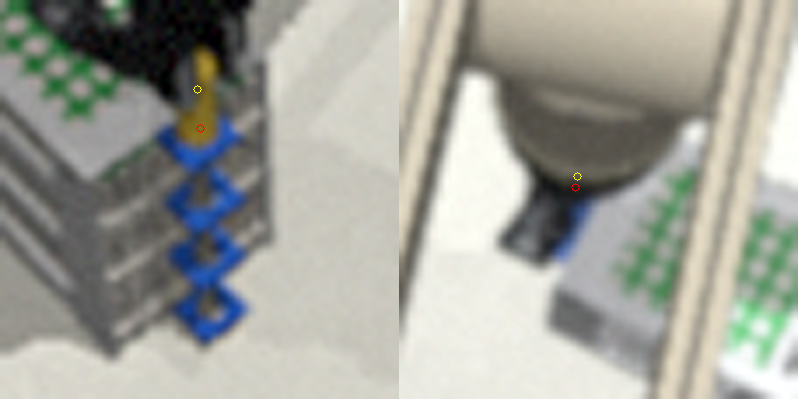

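The handle's lower face is at the top lug and the rod shows in all four holes. I'll feel for seating.

>>> {"fn": "step_arm", "kwargs": {"plan": [{"grip": 1.0,"tx": 0,"ty": 0,"tz": 0.1,"ax": 0,"ay": 0,"az": 0},{"grip": 1.0,"tx": 0,"ty": 0,"tz": 0,"ax": 0,"ay": 0,"az": 0}]}}

```text
time: 17.37
tool_pos: [526.7, -56.6, 151.2]
tcp_rot: [180.0, -0.0, 63.5]
ft_force: [0.2, -0.6, -0.4]
finger_gap: 14.5
```

>>> {"fn": "step_arm", "kwargs": {"plan": [{"grip": 1.0,"tx": 0,"ty": 0,"tz": 0.1,"ax": 0,"ay": 0,"az": 0},{"grip": 1.0,"tx": 0,"ty": 0,"tz": 0,"ax": 0,"ay": 0,"az": 0}]}}

```text
time: 17.53
tool_pos: [527.0, -56.6, 151.0]
tcp_rot: [179.9, -0.0, 63.5]
ft_force: [-1.7, 0.2, 5.3]
finger_gap: 14.6
```

Contact at +5.3 N, so the handle is seated. Releasing gently, then rising straight up.

>>> {"fn": "step_arm", "kwargs": {"plan": [{"grip": 1.0,"tx": 0,"ty": 0,"tz": -0.05,"ax": 0,"ay": 0,"az": 0},{"grip": 3.0,"tx": 0,"ty": 0,"tz": 0,"ax": 0,"ay": 0,"az": 0},{"grip": 4.5,"tx": 0,"ty": 0,"tz": 0,"ax": 0,"ay": 0,"az": 0},{"grip": 6.0,"tx": 0,"ty": 0,"tz": 0,"ax": 0,"ay": 0,"az": 0},{"grip": 6.0,"tx": 0,"ty": 0,"tz": 0,"ax": 0,"ay": 0,"az": 0},{"grip": 6.0,"tx": 0,"ty": 0,"tz": 0,"ax": 0,"ay": 0,"az": 0}]}}

```text
time: 18.03
tool_pos: [526.3, -56.6, 150.2]
tcp_rot: [-180.0, 0.0, 63.5]
ft_force: [0.4, 1.1, -0.9]
finger_gap: 59.9
```

>>> {"fn": "step_arm", "kwargs": {"plan": [{"grip": 6.0,"tx": 0,"ty": 0,"tz": -1,"ax": 0,"ay": 0,"az": 0},{"grip": 6.0,"tx": 0,"ty": 0,"tz": -2,"ax": 0,"ay": 0,"az": 0},{"grip": 6.0,"tx": 0,"ty": 0,"tz": -3,"ax": 0,"ay": 0,"az": 0},{"grip": 6.0,"tx": 0,"ty": 0,"tz": -3,"ax": 0,"ay": 0,"az": 0},{"grip": 6.0,"tx": 0,"ty": 0,"tz": -3,"ax": 0,"ay": 0,"az": 0},{"grip": 6.0,"tx": 2,"ty": 0,"tz": -2,"ax": 0,"ay": 0,"az": 0},{"grip": 6.0,"tx": 3,"ty": 0,"tz": 0,"ax": 0,"ay": 0,"az": 0},{"grip": 6.0,"tx": 3,"ty": 0,"tz": 0,"ax": 0,"ay": 0,"az": 0}]}}

```text
time: 18.7
tool_pos: [563.6, 15.2, 294.2]
tcp_rot: [179.7, -0.1, 63.4]
ft_force: [0.4, -0.8, -1.1]
finger_gap: 60.0
```

>>> {"fn": "step_arm", "kwargs": {"plan": [{"grip": 6.0,"tx": 3,"ty": 0,"tz": 0,"ax": 0,"ay": 0,"az": 0},{"grip": 6.0,"tx": 3,"ty": 0,"tz": 0,"ax": 0,"ay": 0,"az": 0},{"grip": 6.0,"tx": 3,"ty": 0,"tz": 0,"ax": 0,"ay": 0,"az": 0},{"grip": 6.0,"tx": 3,"ty": 0,"tz": 0,"ax": 0,"ay": 0,"az": 0},{"grip": 6.0,"tx": 0,"ty": 0,"tz": 0,"ax": 0,"ay": 0,"az": 0},{"grip": 6.0,"tx": 0,"ty": 0,"tz": 0,"ax": 0,"ay": 0,"az": 0}]}}

```text
time: 19.2
tool_pos: [615.6, 124.0, 290.4]
tcp_rot: [-180.0, 0.0, 63.7]
ft_force: [0.4, 0.1, 0.1]
finger_gap: 59.6
```

```bash
python3 z.py 17 240 200 280 195
```

```text
[615.6 124.  290.4] [-180.     0.    63.7] [0.4 0.1 0.1] 59.6
```

View pics/z17.png

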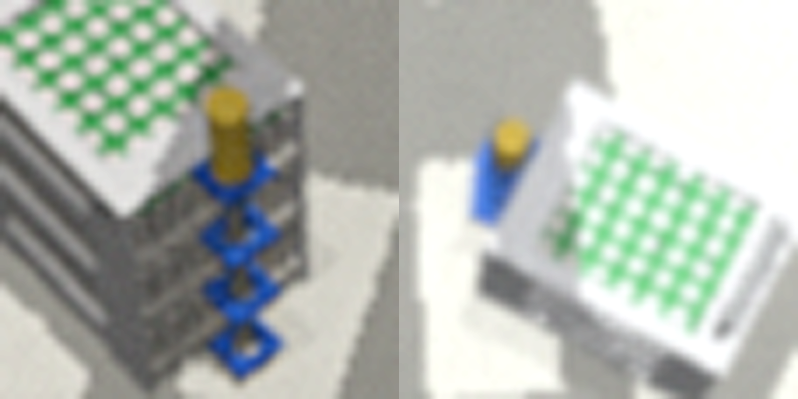

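View pics/scene17.png

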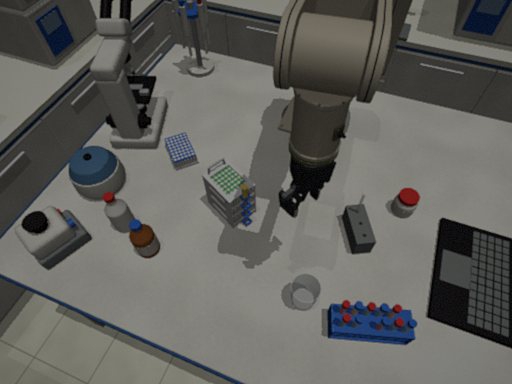

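The rod stands in all four lugs with the handle on the top one, handle top at crop (228,103). The stirrer and the bystanders look unmoved. A numeric check of handle height, position and plate next.

Run:
```python
from rod import *
s=cv2.imread("pics/scene17.png");t=cv2.imread("pics/top17.png")
a=blobs(s,(18,100,50),(35,255,255),(230,175,40,45));b=blobs(t,(15,80,60),(35,255,255),(255,170,35,35))
for x in a[:2]:print("scene",x["area"],np.round(x["c"],2),x["bb"])
for x in b[:2]:print("top",x["area"],np.round(x["c"],2),x["bb"])
print("handle top scene@192",onz("scene",c2p((228,103),240,200),192).round(1),"top@192",onz("top",c2p((512-399,134),280,195),192).round(1))
print("tri of blobs",tri(a[0]["c"],b[0]["c"]))
print("pred rows handle top/bottom",((proj("scene",(527.6,-56.8,192))-[212,172]+.5)*7).round(),((proj("scene",(527.6,-56.8,148))-[212,172]+.5)*7).round())
d=np.array([.446,.895]);e=np.array([-.895,.446]);h=np.array([527.5,-57])
for n,im,bx in(("scene",s,(205,160,60,60)),("top",t,(250,165,70,60))):
    g=cv2.inRange(cv2.cvtColor(im,cv2.COLOR_BGR2HSV),(45,70,50),(85,255,255));x,y,w,hh=bx
    ys,xs=np.nonzero(g[y:y+hh,x:x+w]);p=np.array([onz(n,(i+x,j+y),143)[:2] for i,j in zip(xs,ys)])-h
    print(n,"mat x",np.percentile(p@d+75,[0,2,98,100]).round(1))
for nm in("scene",):
    i0=cv2.imread("pics/scene0.png").astype(int);D=np.abs(i0-s.astype(int)).max(2)>60
    for k,(x,y) in dict(jar=(405,203),beaker=(305,292),tubes=(370,322),amber=(145,238),wash=(118,210),spare=(180,150),stirrer=(362,201)).items(): print(k,int(D[y-12:y+12,x-12:x+12].sum()),end=" ")
```

```text
scene 65 [244.38 190.83] [242, 185, 6, 13]
top 24 [267.58 186.62] [266, 184, 5, 7]
handle top scene@192 [526.2 -57.6 192. ] top@192 [527.  -58.6 192. ]
tri of blobs (array([527.6142837 , -58.06449775, 172.36685119]), np.float64(1.5580789255856793))
pred rows handle top/bottom [229. 107.] [234. 171.]
scene mat x [-46.8 -45.8  31.6  32.2]
top mat x [-44.7 -44.4  30.9  32.4]
jar 0 beaker 0 tubes 0 amber 0 wash 0 spare 0 stirrer 2
```

Run:
```python
from bench import *
print(hand_in())
```

```text
the job is handed in; nothing more can be done
None
```

I pushed the top plate home and lowered the locking rod by hand through all four lugs until its handle sat on the top one. I then released it, backed the arm clear and handed in at about 19 s. No verdict was reported.

**Plate:** My first push missed because the open fingertips stand about 25 mm higher than the TCP reading, so they passed over the mat. I repeated it 20 mm lower. The plate slid at about 2 N and stopped hard at about 13 N, which works out to 1–2 mm from fully home. That figure comes from finger geometry and force, because the top frame hides the plate's ends from the cameras.

**Rod:** There was no noticeable contact force on the way down, until 5 N when the handle seated. The last pictures show the rod in all four holes. The two views put the handle centre at about (527.6, -58.1, 172) mm, against an expected (527.5, -57, 170). That leaves 1–2 mm of disagreement, about the accuracy of the calibration.

**Bench:** Before-and-after pictures show no shift of the stirring rod or any of the bystanders.

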